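Put the measuring set away

TASK

Put the measuring set away: first slide the grey cup holder into the corner of the steel rail until it sits hard against both of its arms. Then nest the copper cup upright in the holder and the smaller steel cup upright inside the copper one, both fully seated, and hang every scoop by the eye of its handle on the slanted pegs of the wooden stand. The holder must still sit against both rails at the end; do not knock over or shift the salt shaker and the two tins.

Things in the scene. Friction and masses are not known exactly. Their poses are not given: they have to be found in the camera images.
- peg_stand: Fixed wooden rack: foot board 120 x 250 x 18 mm, upright back board 16 mm thick, 250 mm wide, top 188 mm above the worktop, its front face 32 mm behind (+x of) the origin. Origin: underside centre of the foot. The front is its -x side; +y is its left seen from the robot.
- peg_1: Steel peg 1 of 3 (1 is leftmost, at the stand's +y end; 78 mm apart), a fixed round bar 8 mm thick and 66 mm long with rounded tip. Origin: its foot, where it leaves the front face of the back board, 145 mm above the worktop. Its z axis runs along the peg to the tip, slanting 45 degrees up and out to the front of the stand; its y axis is level, along the board.
- peg_2: Steel peg 2 of 3 (1 is leftmost, at the stand's +y end; 78 mm apart), a fixed round bar 8 mm thick and 66 mm long with rounded tip. Origin: its foot, where it leaves the front face of the back board, 145 mm above the worktop. Its z axis runs along the peg to the tip, slanting 45 degrees up and out to the front of the stand; its y axis is level, along the board.
- peg_3: Steel peg 3 of 3 (1 is leftmost, at the stand's +y end; 78 mm apart), a fixed round bar 8 mm thick and 66 mm long with rounded tip. Origin: its foot, where it leaves the front face of the back board, 145 mm above the worktop. Its z axis runs along the peg to the tip, slanting 45 degrees up and out to the front of the stand; its y axis is level, along the board.
- corner_rail: Fixed dark steel L-shaped rail, 18 mm high, 12 mm thick. Origin: inner corner at worktop height. One arm runs 150 mm along the line x = 0 of its frame towards -y (the far stop), the other 150 mm along y = 0 towards -x (the left-hand stop); the enclosed space is at x < 0, y < 0.
- cup_holder: Loose grey holder, 0.4 kg: square block 100 x 100 x 20 mm with a round tapered socket in its middle, 60 mm high in all (56 mm wide outside at its foot, 68 at the rim). Inside it is 46 mm wide at the floor, 23 mm above the underside, and 58 mm at the rim. Origin: underside centre; x, y along the edges. Against both rails the origin is at x = -50, y = -50 mm in corner_rail's frame.
- cup_large: Loose copper (red-brown) tapered cup, 66 mm high, open top; outside 42 mm wide at the bottom, 56 mm at 46 mm height, then a straight collar 62 mm wide from 49 to 66 mm height, to be gripped across from outside. Walls 3 mm, floor 4 mm. Fits the holder's socket with 2 mm play all round and stands on the socket floor. Origin: underside centre, z up.
- cup_small: Loose steel tapered cup, 84 mm high; outside 33 mm wide at the bottom, 52 mm at 62 mm height, then a straight collar 58 mm wide from 66 to 84 mm height, to be gripped across from outside. Fits inside the large cup with about 2 mm play and stands on its floor, collar just clear above the large cup's rim. Origin: underside centre, z up.
- scoop_red: Loose red measuring scoop, 60 g, may be absent: round cup 44 mm wide, 28 mm high, with a straight flat handle to its +x, 12 mm wide, 5 mm thick, underside 21 mm above the worktop, free to grip from above from x = 25 to 72 mm, ending in a flat round eye. Starts upright, handle roughly away from the robot. Origin: underside centre of the cup, z up.
- eye_red (a point): Centre of the eye of the red scoop, at x = 90, z = 23.5 mm of the scoop: a ring 29 mm outside, hole 19 mm, 5 mm thick; the hole's axis is the scoop's z axis.
- scoop_yellow: Loose yellow measuring scoop, 60 g, may be absent: round cup 44 mm wide, 28 mm high, with a straight flat handle to its +x, 12 mm wide, 5 mm thick, underside 21 mm above the worktop, free to grip from above from x = 25 to 72 mm, ending in a flat round eye. Starts upright, handle roughly away from the robot. Origin: underside centre of the cup, z up.
- eye_yellow (a point): Centre of the eye of the yellow scoop, at x = 90, z = 23.5 mm of the scoop: a ring 29 mm outside, hole 19 mm, 5 mm thick; the hole's axis is the scoop's z axis.
- scoop_green: Loose green measuring scoop, 60 g, may be absent: round cup 44 mm wide, 28 mm high, with a straight flat handle to its +x, 12 mm wide, 5 mm thick, underside 21 mm above the worktop, free to grip from above from x = 25 to 72 mm, ending in a flat round eye. Starts upright, handle roughly away from the robot. Origin: underside centre of the cup, z up.
- eye_green (a point): Centre of the eye of the green scoop, at x = 90, z = 23.5 mm of the scoop: a ring 29 mm outside, hole 19 mm, 5 mm thick; the hole's axis is the scoop's z axis.
- salt_shaker_b: Bystander: loose salt shaker with grey top, 44 mm wide, 90 mm high, towards the back. Origin: underside centre.
- tin_blue: Bystander: loose blue and white tin, 58 mm wide, 72 mm high, towards the back. Origin: underside centre.
- tin_green: Bystander: loose green tin, 75 mm wide, 58 mm high, near the front edge. Origin: underside centre.

How it is judged:
By the outcome, as a careful person would: the job done as asked, in the order asked, and still so for the second after the job is handed in, with the robot touching nothing.
Of scoop_red, scoop_yellow, scoop_green only 2 to 3 are there at a start; the rules pass over those that are not, and their reading is None.
At some moment in a run one of cup_holder may be knocked a few centimetres aside while the robot is not near it.
It also fails if it takes over 210 s, if anything falls off the work surface, if the arm or the gripper's body presses on something with over 40 N, if the wrist force passes 120 N, or if a joint passes its speed limit or range.

ROBOT

A 6-joint arm with a two-finger parallel gripper is mounted at the origin on a cart in front of the work surface, level with it; the furniture and walls round the work are solid. World frame = base frame: x ahead of the robot, y to its left, z up, the work surface at z = 0. Lengths are in m, angles in rad, forces in N, time in s.
With the tool pointing down it reaches from about 0.325 to 0.9 m from the base axis. Payload 6.1 kg.
Tool frame: the origin (TCP) lies at the centre of the arm's flange, where the gripper is bolted on; the fingertips stand 173 mm ahead of it and the grasp point (between the pads) lies 155 mm ahead of it (arm.nose_length is the distance from the TCP to the fingertips, in m); z points along the fingers, y is the line along which they close (so a half turn about z gives the same grasp; the last joint's range is limited). The gripper opens to 85 mm and grips with 20 to 120 N. Pads are 22 mm wide; open, the fingers measure 114 mm over their backs; the gripper's body (76 mm by 85 mm) begins 54 mm behind the grasp point. The pads swing forward as they close: fully open they stand 13 mm farther back than shut.
Start: joints at [1.114, 0.22, 1.526, -0, 1.395, -0.126], TCP at [0.203, 0.591, 0.405] pointing down, gripper open.
Joint ranges: [-2.98, 2.98], [-0.91, 2.08], [0.09, 2.57], [-1.24, 4.39], [0.2, 2.65], [-2.68, 2.68]. Speed limits (rad/s): [2.57, 2.57, 3.01, 3.14, 3.14, 3.14].

INTERFACE

Orientations are given as a unit quaternion [w, x, y, z].
In Python, from bench import monitor, get_image, camera_info, arm gives the robot as it stands.
- The arm moves only by the tool apply_moves, never from a script. Its argument "steps" is a list of rows, each an object of numbers: "tx", "ty", "tz": the shift along the tool's x, y, z in cm; "wx", "wy", "wz": the turn, a rotation vector about the tool's x, y, z in degrees; "claw": the closure, from 0 (fully open) to 1 (shut). In form: [{"tx": .., "ty": .., "tz": .., "wx": .., "wy": .., "wz": .., "claw": ..}, ...]. A call has exactly 10 rows; each row shifts and turns the commanded pose from where the row before left it, along the tool's axes as they then stand; what a row does not reach is not made up. A row lasts 1/12 s, in which the tool goes at most 41.7 mm and 7.16 degrees, less where a joint would pass 70% of its speed; a pose out of reach is approached as far as the arm can. A call is refused whole if a number of a shift passes 4.17 or a number of a turn 7.16, either way. A call with a gripper value outside its range is refused whole. The fingers move at their own pace and stop on an object; "grip_force" is the grip in N (left out, the last holds). Time passes only in rows, so rows that do not move let the fingers close, or fill a call up. It gives the time, the measured TCP pose, the force, the opening and the grip force at its end, in the units of the state.
- monitor.state(): the state, without advancing time (a new reading comes with each control period).
- get_image(name): name is "scene" or "top" or "wrist"; returns (picture, depth): 420x560x3 uint8, red, green, blue; 420x560 float32, m along the optical axis (not along the pixel's ray), 0 where there is no reading.
- camera_info(name): a dict with "camera_matrix" (3x3 intrinsics, pixels), "k1" (the pictures are not rectified: a ray, as slopes to the right and down, at radius r is drawn at 1 + k1 r^2 times it, then the intrinsics apply), "eye" and "orientation" of the camera in the world. Camera axes: x right, y down, z forward; pixel columns grow to the right and rows downward; lengths in m; the calibration is good to about 2 mm. A picture is of the moment at which its call begins: read the wrist's pose just before it. camera_info takes no time and is no camera call; for the wrist camera it gives the pose at the moment of the call.
- arm.close_job(): hands the job in; it is judged then, once.
The state is a dict: "time_s": time; "q": joint angles; "qvel": joint speeds; "joint_efforts": joint torques, N m; "tool_pos": TCP position; "tcp_rot": TCP orientation; "contact_force": force on the tool from outside, world axes, zero at the start; "moment": the same for the moment, N m; "gripper_width": finger opening in m; "gripper_force": force on a finger pad.
Only numpy, scipy, OpenCV 4.12 (cv2) and the standard library are available. Lean on these libraries where they do the work, as an engineer would, in place of code of your own. Each camera call takes 0.05 s, during which the arm holds its last target. There are 200 camera calls.

## Working session

There is one attempt and no reset: what is moved stays moved. The work goes in short steps, Python scripts to look and compute and a tool call to move; the robot and the scene stay as the last step left them, time stands still between calls to the robot, and variables do not carry over. Pictures are saved under pics/ and viewed, at most 14 in all, crops included, and the job is handed in when it is done.

Besides the shell and the picture viewer there is one more tool, called after "Emit:" as name([rows], argument=value, ...), one row to a line, values as JSON. apply_moves: Moves the arm, as the interface text tells. Its arguments: {"type":"object","properties":{"steps":{"type":"array"},"grip_force":{"type":"number"}},"required":["steps"]}

```bash
mkdir -p pics; ls; cat > h.py <<'E'
import numpy as np, cv2
from scipy.spatial.transform import Rotation as R
from bench import monitor, get_image, camera_info, arm
def rot(q): return R.from_quat([q[1],q[2],q[3],q[0]]).as_matrix()
def snap(name,save=None):
    ci=camera_info(name); im,d=get_image(name)
    if save: cv2.imwrite('pics/'+save,im[:,:,::-1])
    return im,d,ci
def slopes(uv,ci):
    K=np.array(ci['camera_matrix']); k=ci['k1']
    uv=np.asarray(uv,float).reshape(-1,2)
    return cv2.undistortPoints(uv.reshape(-1,1,2),K,np.array([k,0,0,0.])).reshape(-1,2)
def pts_depth(uv,z,ci):
    s=slopes(uv,ci); z=np.asarray(z).reshape(-1,1)
    return (np.hstack([s,np.ones_like(z)])*z)@rot(ci['orientation']).T+np.array(ci['eye'])
def cloud(d,ci):
    v,u=np.mgrid[0:d.shape[0],0:d.shape[1]]
    P=pts_depth(np.c_[u.ravel(),v.ravel()],d.ravel(),ci).reshape(d.shape+(3,)); P[d<=0]=np.nan
    return P
def plane(uv,h,ci):
    s=slopes(uv,ci); r=np.c_[s,np.ones(len(s))]@rot(ci['orientation']).T; e=np.array(ci['eye'])
    return e+r*((h-e[2])/r[:,2])[:,None]
E
python3 - <<'E'
from h import *
for n in ['scene','top','wrist']:
    im,d,ci=snap(n,n+'0.png'); print(n,ci['eye'],ci['orientation'],ci['camera_matrix'],ci['k1'],(d>0).mean())
print(monitor.state())
E
```

```text
pics
scene [-0.1858695  -0.67750629  0.8953816 ] [-0.38710746  0.81370769 -0.39262172  0.18405377] [[522.50244821   0.         278.26559029]
 [  0.         522.50244821 210.88826992]
 [  0.           0.           1.        ]] -0.14595739637522376 0.9959821428571428
top [ 0.43047869 -0.07455307  1.39308986] [-0.02601933  0.71705197 -0.69506129  0.04526883] [[535.76255569   0.         279.44039679]
 [  0.         535.76255569 218.61070148]
 [  0.           0.           1.        ]] -0.05317337760454619 0.9961989795918368
wrist [0.13474747 0.61465303 0.37235367] [0.11769265 0.80531775 0.57518839 0.08228049] [[289.04569136   0.         279.83601573]
 [  0.         289.04569136 212.44427553]
 [  0.           0.           1.        ]] -0.00030004866916711405 0.9961309523809524
{'time_s': 0.15, 'q': array([ 1.11388683e+00,  2.21052761e-01,  1.52737882e+00, -4.44083515e-05,
        1.39470098e+00, -1.26081927e-01]), 'qvel': array([-3.24925602e-04, -2.83350470e-03, -4.75541594e-03, -3.98743923e-04,
        3.31667238e-04, -9.68770978e-05]), 'joint_efforts': array([ 3.60152999e-04, -4.97485292e+01, -3.89900744e+01, -2.98876566e-04,
        7.15958682e-03, -1.32209345e-05]), 'tool_pos': array([0.20291982, 0.5909136 , 0.40382937]), 'tcp_rot': array([-2.00337385e-04,  1.64656580e-01,  9.86350656e-01, -7.43754351e-04]), 'contact_force': array([ 0.20384509, -0.31828183, -0.01311755]), 'moment': array([-0.12379717, -0.00028272, -0.00124595]), 'gripper_force': 0.0, 'gripper_width': 0.08514279234278568}
```

View pics/top0.png

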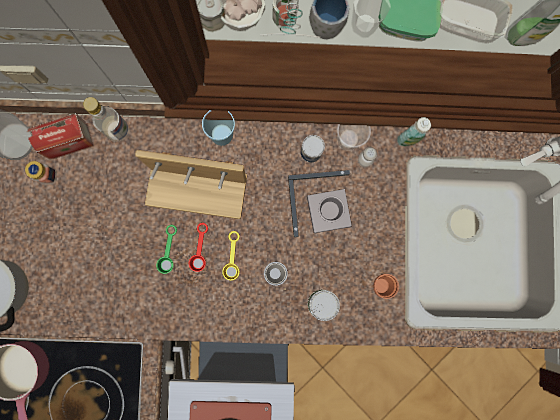

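View pics/scene0.png

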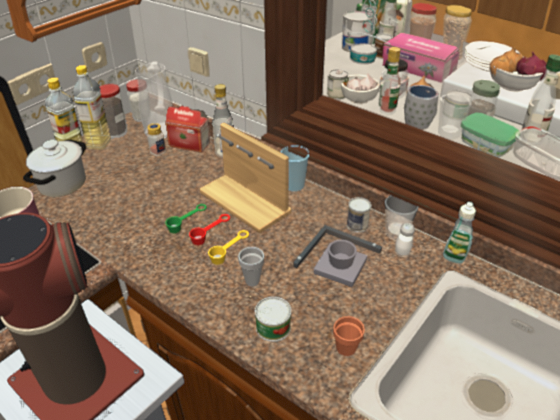

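The top view shows the holder at (330,210), the rail corner at (291,178), and the copper cup at (385,286). The steel cup is at (275,273) and the green tin at (324,304). All three scoops are present, at (166,265), (198,263) and (232,271), with the pegs above them. The scene view agrees with this.

```bash
cat > m1.py <<'E'
from h import *
C={n:snap(n) for n in ['top','scene']}
im,d,ci=C['top']; P=cloud(d,ci); ims,ds,cis=C['scene']; S=cloud(ds,cis)
print('table z', np.nanmedian(P[320:330,200:260,2]), np.nanmedian(S[330:336,200:210,2]))
def sel(P,x0,x1,y0,y1): return (P[...,0]>x0)&(P[...,0]<x1)&(P[...,1]>y0)&(P[...,1]<y1)
def at(u,v): return P[v,u]
for nm,u,v in [('holder',315,215),('rim',330,198),('railc',293,179),('raily',343,173),('railx',295,230),('copper',385,286),('steel',275,273),('tin',324,304),('g',166,265),('ge',172,228),('r',198,263),('re',203,226),('y',232,271),('ye',234,236),('salt',368,157),('bt',313,148),('foot',195,205),('board',190,165)]:
    print(nm,at(u,v).round(3))
# rims by height, both clouds
for nm,c,h in [('copper',at(385,286),.066),('steel',at(275,273),.084),('holder',at(330,210),.06)]:
  for k,Q in (('top',P),('scene',S)):
    m=sel(Q,c[0]-.07,c[0]+.07,c[1]-.07,c[1]+.07)&(Q[...,2]>h-.006)&(Q[...,2]<h+.012)
    q=Q[m]; (cx,cy),r=cv2.minEnclosingCircle(q[:,:2].astype(np.float32)); print(nm,k,len(q),np.round([cx,cy,r,np.median(q[:,2])],4))
for nm,Q in (('top',P),('scene',S)):
  c=at(315,215); m=sel(Q,c[0]-.09,c[0]+.09,c[1]-.11,c[1]+.04)&(Q[...,2]>.013)&(Q[...,2]<.026)
  n,l=cv2.connectedComponents(m.astype(np.uint8)); 
  for i in range(1,n):
    q=Q[l==i]
    if len(q)>150: print('flat',nm,len(q),cv2.minAreaRect(q[:,:2].astype(np.float32)*1000),np.median(q[:,2]))
# scoops
for k,I,Q in (('top',im,P),('scene',ims,S)):
  hsv=cv2.cvtColor(I,cv2.COLOR_RGB2HSV); H,Sa,V=cv2.split(hsv)
  for nm,m in (('green',(H>50)&(H<85)),('red',(H<6)|(H>174)),('yellow',(H>22)&(H<33))):
    m=m&(Sa>150)&(V>60)&sel(Q,.25,.5,.05,.32)
    n,l,st,_=cv2.connectedComponentsWithStats(m.astype(np.uint8)); i=1+np.argmax(st[1:,4]); q=Q[l==i]
    a=q[q[:,2]>.015]; 
    hd=a[(a[:,2]<.0265)]; cup=a[a[:,2]>.0265]
    far=a[np.argsort(a[:,0])[-20:]]
    (cx,cy),r=cv2.minEnclosingCircle(cup[:,:2].astype(np.float32)) if len(cup)>3 else ((0,0),0)
    print(nm,k,st[i],'cup',np.round([cx,cy,r],4),'far',far.mean(0).round(4),a[:,:2].max(0).round(3))
E
python3 m1.py
```

```text
table z 0.0004893093706282992 -0.0034837091129656383
holder [ 0.582 -0.201  0.021]
rim [ 0.623 -0.235  0.055]
railc [ 0.676 -0.142  0.014]
raily [ 0.695 -0.272  0.021]
railx [ 0.542 -0.151  0.018]
copper [ 0.405 -0.391 -0.   ]
steel [ 0.43  -0.103  0.006]
tin [ 0.357 -0.226  0.051]
g [0.442 0.177 0.011]
ge [ 0.539  0.169 -0.005]
r [0.45  0.096 0.006]
re [0.546 0.088 0.002]
y [0.432 0.008 0.002]
ye [0.523 0.006 0.003]
salt [ 0.727 -0.326  0.08 ]
bt [ 0.746 -0.188  0.072]
foot [0.598 0.109 0.02 ]
board [0.673 0.105 0.167]
copper top 112 [ 0.4064 -0.3791  0.0317  0.0653]
copper scene 186 [ 0.4059 -0.3794  0.0321  0.064 ]
steel top 89 [ 0.4299 -0.1025  0.0289  0.0846]
steel scene 132 [ 0.4293 -0.1042  0.0305  0.0817]
holder top 175 [ 0.5956 -0.2383  0.0338  0.0603]
holder scene 181 [ 0.5969 -0.2395  0.0364  0.0574]
flat top 897 ((595.81201171875, -238.15496826171875), (100.03362274169922, 100.66046905517578), 12.372735023498535) 0.020630035617028364
flat top 218 ((596.3056030273438, -238.45404052734375), (45.877647399902344, 46.184532165527344), 44.95281219482422) 0.023270560659525374
flat scene 781 ((592.7476806640625, -239.33042907714844), (100.27374267578125, 98.81439971923828), 12.163122177124023) 0.01840047593328642
green top [158 257  14   6  32] cup [0.4557 0.1758 0.0143] far [0.456  0.1809 0.0231] [0.462 0.196]
red top [188 244  18  28 207] cup [0.4635 0.0925 0.0348] far [0.4935 0.0924 0.0257] [0.498 0.117]Traceback (most recent call last):
  File "m1.py", line 25, in <module>
    n,l,st,_=cv2.connectedComponentsWithStats(m.astype(np.uint8)); i=1+np.argmax(st[1:,4]); q=Q[l==i]
                                                                       ~~~~~~~~~^^^^^^^^^^
    return _wrapfunc(a, 'argmax', axis=axis, out=out, **kwds)
    return bound(*args, **kwds)
ValueError: attempt to get argmax of an empty sequence
```

```bash
cat > m2.py <<'E'
from h import *
C={n:snap(n) for n in ['top','scene']}
def sel(P,x0,x1,y0,y1): return (P[...,0]>x0)&(P[...,0]<x1)&(P[...,1]>y0)&(P[...,1]<y1)
for k in C:
  im,d,ci=C[k]; P=cloud(d,ci); dz={'top':0,'scene':.0025}[k]; P[...,2]+=dz
  m=sel(P,.50,.73,-.31,-.11)&(P[...,2]>.010)&(P[...,2]<.026)&(im.max(2)<95)
  n,l,st,_=cv2.connectedComponentsWithStats(m.astype(np.uint8)); i=1+np.argmax(st[1:,4]); q=P[l==i]
  top=q[q[:,2]>.015]
  A=top[(top[:,1]<-.18)&(top[:,0]>.65)]; B=top[(top[:,0]<.65)&(top[:,1]>-.19)]
  for nm,s in (('A',A),('B',B)):
    vx,vy,x,y=cv2.fitLine(s[:,:2].astype(np.float32),cv2.DIST_HUBER,0,.001,.001).ravel()
    print(k,'rail',nm,len(s),'ang',round(np.degrees(np.arctan2(vy,vx)),2),np.round([x,y],4),'z',np.median(s[:,2]).round(4), 'wid',np.ptp((s[:,:2]-[x,y])@[-vy,vx]).round(4))
  # scoops: raised comps
  m=sel(P,.40,.57,-.03,.22)&(P[...,2]>.012)&(P[...,2]<.05)
  n,l,st,_=cv2.connectedComponentsWithStats(m.astype(np.uint8))
  for i in range(1,n):
    if st[i,4]<60: continue
    q=P[l==i]; c=q[(q[:,2]>.024)&(q[:,0]<q[:,0].min()+.05)]
    (cx,cy),r=cv2.minEnclosingCircle(c[:,:2].astype(np.float32))
    e=q[q[:,0]>q[:,0].max()-.029]; (ex,ey),er=cv2.minEnclosingCircle(e[:,:2].astype(np.float32))
    hd=q[(q[:,0]>cx+.028)&(q[:,0]<cx+.07)]
    print(k,'scoop',st[i].tolist(),'cup',np.round([cx,cy,r],4),'eye',np.round([ex,ey,er],4),'len',np.hypot(ex-cx,ey-cy).round(4),'yaw',np.degrees(np.arctan2(ey-cy,ex-cx)).round(1),'z handle',np.median(hd[:,2]).round(4), 'hd mid',hd.mean(0).round(4))
  # board top & pegs
  m=sel(P,.58,.75,-.06,.26)&(P[...,2]>.180)&(P[...,2]<.196); q=P[m]
  print(k,'board top',len(q),cv2.minAreaRect(q[:,:2].astype(np.float32)*1000),np.median(q[:,2]))
  m=sel(P,.5,.72,-.06,.26)&(P[...,2]>.012)&(P[...,2]<.025); 
  n,l,st,_=cv2.connectedComponentsWithStats(m.astype(np.uint8)); i=1+np.argmax(st[1:,4]); q=P[l==i]; print(k,'foot',len(q),cv2.minAreaRect(q[:,:2].astype(np.float32)*1000),np.median(q[:,2]))
E
python3 m2.py
```

```text
top rail A 107 ang -83.1 [ 0.6913 -0.2218] z 0.0189 wid 0.013Traceback (most recent call last):
  File "m2.py", line 11, in <module>
    vx,vy,x,y=cv2.fitLine(s[:,:2].astype(np.float32),cv2.DIST_HUBER,0,.001,.001).ravel()
              ~~~~~~~~~~~^^^^^^^^^^^^^^^^^^^^^^^^^^^^^^^^^^^^^^^^^^^^^^^^^^^^^^^
cv2.error: OpenCV(4.12.0) /io/opencv/modules/imgproc/src/linefit.cpp:50: error: (-215:Assertion failed) count > 0 in function 'fitLine2D_wods'
```

```bash
sed -i 's/^  n,l,st,_=cv2.connectedComponentsWithStats(m.astype(np.uint8)); i=1+np.argmax(st\[1:,4\]); q=P\[l==i\]$/  q=P[m]/; s/(top\[:,0\]<.65)&(top\[:,1\]>-.19)/(top[:,0]<.66)\&(top[:,1]>-.175)/' m2.py; sed -i 's/P\[...,2\]>.010)/P[...,2]>.012)/; s/im.max(2)<95/im.max(2)<130/' m2.py; python3 m2.py
```

```text
top rail A 177 ang -84.26 [ 0.6917 -0.2274] z 0.0193 wid 0.0842
top rail B 211 ang 7.18 [ 0.5956 -0.1452] z 0.019 wid 0.0122
top scoop [189, 223, 19, 49, 269] cup [0.4532 0.0963 0.0247] eye [0.5374 0.0881 0.0154] len 0.0846 yaw -5.6 z handle 0.0269 hd mid [0.5019 0.0912 0.027 ]
top scoop [156, 225, 21, 49, 271] cup [0.4456 0.1768 0.0252] eye [0.5303 0.1678 0.0156] len 0.0851 yaw -6.1 z handle 0.0271 hd mid [0.4945 0.1715 0.0268]
top scoop [222, 231, 18, 49, 265] cup [0.4353 0.0101 0.0252] eye [0.5195 0.0066 0.0152] len 0.0843 yaw -2.4 z handle 0.0267 hd mid [0.4837 0.0076 0.0267]
top board top 862 ((657.7448120117188, 106.61041259765625), (248.1519012451172, 63.68378829956055), 83.4252700805664) 0.1881450200114293
top foot 3271 ((627.41015625, 111.13811492919922), (251.49171447753906, 93.96732330322266), 83.69288635253906) 0.018735663901296995
scene rail A 196 ang -86.29 [ 0.6919 -0.2471] z 0.0183 wid 0.05
scene rail B 186 ang 6.95 [ 0.5883 -0.1488] z 0.019 wid 0.013
scene scoop [166, 203, 41, 28, 283] cup [0.4456 0.1779 0.0255] eye [0.5302 0.1656 0.0168] len 0.0855 yaw -8.3 z handle 0.0267 hd mid [0.4936 0.1694 0.0265]
scene scoop [189, 214, 41, 29, 314] cup [0.4524 0.0933 0.0252] eye [0.5392 0.0849 0.0163] len 0.0872 yaw -5.5 z handle 0.0261 hd mid [0.5017 0.0896 0.0261]
scene scoop [208, 230, 41, 33, 335] cup [0.4316 0.008  0.0249] eye [0.5196 0.0046 0.0152] len 0.0881 yaw -2.2 z handle 0.0269 hd mid [0.4799 0.0059 0.0267]
scene board top 481 ((656.8949584960938, 104.98502349853516), (249.49136352539062, 65.36909484863281), 84.09031677246094) 0.1863750498815056
scene foot 2171 ((638.7835693359375, 107.5012435913086), (257.13189697265625, 122.16374206542969), 84.36892700195312) 0.01891268028678655
```

```bash
cat >> h.py <<'E'
def Rtool(yaw,tilt=0):  # tool y at heading yaw(deg, world), tilt deg: fingers lean forward (+x)
    y=np.array([np.cos(np.radians(yaw)),np.sin(np.radians(yaw)),0]); z=np.array([0,0,-1.]); x=np.cross(y,z)
    return R.from_rotvec(np.radians(-tilt)*y).as_matrix()@np.c_[x,y,z]
def go(goal,yaw,tilt=0,nose=.155):
    s=monitor.state(); Rc=rot(s['tcp_rot']); Rg=Rtool(yaw,tilt); goal=np.array(goal)
    rv=np.degrees(R.from_matrix(Rc.T@Rg).as_rotvec()); tcp=goal-nose*Rg[:,2]
    print('t',round(s['time_s'],2),'rot',rv.round(2),'shift cm (after rot)',(100*Rg.T@(tcp-s['tool_pos'])).round(2),'grasp now',(s['tool_pos']+nose*Rc[:,2]).round(4),'F',s['contact_force'].round(1),'w',round(s['gripper_width'],4))
E
python3 - <<'E'
from h import *
import m2
for k in m2.C:
  im,d,ci=m2.C[k]; P=cloud(d,ci); P[...,2]+={'top':0,'scene':.0025}[k]
  c,s=np.cos(np.radians(-6.2)),np.sin(np.radians(-6.2)); U=np.array([c,s]);V=np.array([-s,c])
  Q=P[m2.sel(P,.5,.75,-.08,.28)&(P[...,2]>.14)&(P[...,2]<.2)]; a=Q[:,:2]@U; b=Q[:,:2]@V
  bt=(Q[:,2]>.18)
  h,e=np.histogram(a,bins=np.arange(.54,.72,.005)); print(k,dict(zip(e.round(3),h)))
  f=a<np.median(a)-.012
  q=Q[f];bb=b[f];aa=a[f]; o=np.argsort(bb)
  cl=np.split(o,np.where(np.diff(bb[o])>.03)[0]+1)
  for g in cl:
    if len(g)>5: print('peg b',bb[g].mean().round(4),'a+z',np.round((aa[g]+q[g,2]).mean(),4),(aa[g]+q[g,2]).std().round(4),'tip a',aa[g].min().round(4),'z',q[g,2].max().round(4),len(g))
  B=b[~f]; print('board b ends',B.min().round(4),B.max().round(4))
go([.596,-.2385,.20],102.3)
E
```

```text
top rail A 183 ang -82.45 [ 0.6914 -0.2237] z 0.0187 wid 0.0843
top rail B 193 ang 7.0 [ 0.5949 -0.1454] z 0.0191 wid 0.0122
top scoop [189, 223, 19, 49, 270] cup [0.4535 0.0963 0.025 ] eye [0.5375 0.0883 0.0154] len 0.0843 yaw -5.4 z handle 0.0266 hd mid [0.5022 0.0912 0.0265]
top scoop [156, 225, 21, 49, 268] cup [0.4456 0.1767 0.0251] eye [0.5305 0.1672 0.016 ] len 0.0854 yaw -6.4 z handle 0.0269 hd mid [0.4942 0.1715 0.027 ]
top scoop [222, 231, 18, 49, 268] cup [0.4353 0.0102 0.0252] eye [0.5194 0.0066 0.0151] len 0.0843 yaw -2.5 z handle 0.027 hd mid [0.4839 0.0075 0.0269]
top board top 860 ((657.6007690429688, 106.23983764648438), (247.73199462890625, 62.98141098022461), 83.4620590209961) 0.18808034429450504
top foot 3301 ((627.558349609375, 111.2431640625), (251.64712524414062, 93.92381286621094), 83.61749267578125) 0.01862946961774603
scene rail A 195 ang -86.93 [ 0.6907 -0.2287] z 0.0189 wid 0.0497
scene rail B 188 ang 7.45 [ 0.5929 -0.1479] z 0.019 wid 0.0138
scene scoop [166, 203, 41, 28, 285] cup [0.4461 0.1744 0.0257] eye [0.5321 0.1653 0.017 ] len 0.0865 yaw -6.1 z han
[... 2704 characters left out ...]
: np.int64(773), np.float64(0.66): np.int64(181), np.float64(0.665): np.int64(103), np.float64(0.67): np.int64(29), np.float64(0.675): np.int64(0), np.float64(0.68): np.int64(0), np.float64(0.685): np.int64(0), np.float64(0.69): np.int64(0), np.float64(0.695): np.int64(0), np.float64(0.7): np.int64(0), np.float64(0.705): np.int64(0), np.float64(0.71): np.int64(0)}
peg b 0.0971 a+z 0.8038 0.0032 tip a 0.6115 z 0.1948 44
peg b 0.1743 a+z 0.8011 0.0031 tip a 0.6099 z 0.1916 42
peg b 0.2529 a+z 0.8015 0.0033 tip a 0.6101 z 0.1935 40
board b ends 0.0475 0.3032
t 0.55 rot [  0.     0.   -31.25] shift cm (after rot) [-20.73 -89.43   4.97] grasp now [0.203  0.5911 0.2497] F [ 0.1 -0.1  0.5] w 0.0857
```

Emit:
apply_moves([
  {"wz": -6.25},
  {"wz": -6.25},
  {"wz": -6.25},
  {"wz": -6.25},
  {"wz": -6.25},
  {"tx": -0.9, "ty": -3.9},
  {"tx": -0.9, "ty": -3.9},
  {"tx": -0.9, "ty": -3.9},
  {"tx": -0.9, "ty": -3.9},
  {"tx": -0.9, "ty": -3.9},
])

```text
validation failed for argument at $.st...
```

Emit:
apply_moves([
  {"tx": -0.9, "ty": -3.9},
  {"tx": -0.9, "ty": -3.9},
  {"tx": -0.9, "ty": -3.9},
  {"tx": -0.9, "ty": -3.9},
  {"tx": -0.9, "ty": -3.9},
  {"tx": -0.9, "ty": -3.9},
  {"tx": -0.9, "ty": -3.9},
  {"tx": -0.9, "ty": -3.9},
  {"tx": -0.9, "ty": -3.9},
  {"tx": -0.9, "ty": -3.9},
])

```text
validation failed for argument at $.st...
```

Emit:
apply_moves([
  {"tx": -0.9, "ty": -3.9},
  {"tx": -0.9, "ty": -3.9},
  {"tx": -0.9, "ty": -3.9},
  {"tx": -0.9, "ty": -3.9},
  {"tx": -0.9, "ty": -3.9},
  {"tx": -0.9, "ty": -3.9},
  {"tx": -0.9, "ty": -3.9},
  {"tx": -0.9, "ty": -3.9},
  {},
  {},
])

```text
validation failed for argument at $.st...
```

```bash
cat > hold.py <<'E'
from h import *
def holder(near=(.61,-.22)):
  for k in ('top','wrist'):
    im,d,ci=snap(k); P=cloud(d,ci); near=np.array(near)
    m=(np.hypot(P[...,0]-near[0],P[...,1]-near[1])<.11)&(P[...,2]>.012)&(P[...,2]<.026)&(im.min(2)>85)
    m=cv2.morphologyEx(m.astype(np.uint8),cv2.MORPH_CLOSE,np.ones((3,3)))
    n,l,st,_=cv2.connectedComponentsWithStats(m); i=1+np.argmax(st[1:,4]); q=P[l==i]
    print(k,len(q),np.round(np.hstack([np.ravel(x) for x in cv2.minAreaRect(q[:,:2].astype(np.float32)*1000)]),1),'z',np.nanmedian(q[:,2]).round(4))
    m=(np.hypot(P[...,0]-near[0],P[...,1]-near[1])<.09)&(P[...,2]>.056)&(P[...,2]<.066)
    if m.sum()>10:
        (x,y),r=cv2.minEnclosingCircle(P[m][:,:2].astype(np.float32)); print(' rim',np.round([x,y,r],4),np.median(P[m][:,2]).round(4))
if __name__=='__main__':
    holder()
    go([.596,-.2385,.045],102.3)
E
python3 hold.py
```

```text
top 1184 [ 596.1 -238.1   99.8   99.4   12.1] z 0.0215
 rim [ 0.5962 -0.2383  0.034 ] 0.0604Traceback (most recent call last):
  File "hold.py", line 13, in <module>
    holder()
    ~~~~~~^^
  File "hold.py", line 7, in holder
    n,l,st,_=cv2.connectedComponentsWithStats(m); i=1+np.argmax(st[1:,4]); q=P[l==i]
                                                      ~~~~~~~~~^^^^^^^^^^
    return _wrapfunc(a, 'argmax', axis=axis, out=out, **kwds)
    return bound(*args, **kwds)
ValueError: attempt to get argmax of an empty sequence
```

Emit:
apply_moves([
  {"tx": 0, "ty": 0, "tz": 0, "wx": 0, "wy": 0, "wz": -6.25, "claw": 0},
  {"tx": 0, "ty": 0, "tz": 0, "wx": 0, "wy": 0, "wz": -6.25, "claw": 0},
  {"tx": 0, "ty": 0, "tz": 0, "wx": 0, "wy": 0, "wz": -6.25, "claw": 0},
  {"tx": 0, "ty": 0, "tz": 0, "wx": 0, "wy": 0, "wz": -6.25, "claw": 0},
  {"tx": 0, "ty": 0, "tz": 0, "wx": 0, "wy": 0, "wz": -6.25, "claw": 0},
  {"tx": -0.9, "ty": -3.9, "tz": 0, "wx": 0, "wy": 0, "wz": 0, "claw": 0},
  {"tx": -0.9, "ty": -3.9, "tz": 0, "wx": 0, "wy": 0, "wz": 0, "claw": 0},
  {"tx": -0.9, "ty": -3.9, "tz": 0, "wx": 0, "wy": 0, "wz": 0, "claw": 0},
  {"tx": -0.9, "ty": -3.9, "tz": 0, "wx": 0, "wy": 0, "wz": 0, "claw": 0},
  {"tx": -0.9, "ty": -3.9, "tz": 0, "wx": 0, "wy": 0, "wz": 0, "claw": 0},
])

```text
time_s: 1.48
tool_pos: [0.2887, 0.4086, 0.4047]
tcp_rot: [0.0, -0.107, 0.994, 0.0]
contact_force: [1.7, 0.2, 0.5]
gripper_width: 0.0853
gripper_force: 0.0
```

Emit:
apply_moves([
  {"tx": -0.9, "ty": -3.9, "tz": 0, "wx": 0, "wy": 0, "wz": 0, "claw": 0},
  {"tx": -0.9, "ty": -3.9, "tz": 0, "wx": 0, "wy": 0, "wz": 0, "claw": 0},
  {"tx": -0.9, "ty": -3.9, "tz": 0, "wx": 0, "wy": 0, "wz": 0, "claw": 0},
  {"tx": -0.9, "ty": -3.9, "tz": 0, "wx": 0, "wy": 0, "wz": 0, "claw": 0},
  {"tx": -0.9, "ty": -3.9, "tz": 0, "wx": 0, "wy": 0, "wz": 0, "claw": 0},
  {"tx": -0.9, "ty": -3.9, "tz": 0, "wx": 0, "wy": 0, "wz": 0, "claw": 0},
  {"tx": -0.9, "ty": -3.9, "tz": 0, "wx": 0, "wy": 0, "wz": 0, "claw": 0},
  {"tx": -0.9, "ty": -3.9, "tz": 0, "wx": 0, "wy": 0, "wz": 0, "claw": 0},
  {"tx": -0.9, "ty": -3.9, "tz": 0, "wx": 0, "wy": 0, "wz": 0, "claw": 0},
  {"tx": -0.9, "ty": -3.9, "tz": 0, "wx": 0, "wy": 0, "wz": 0, "claw": 0},
])

```text
time_s: 2.32
tool_pos: [0.4598, 0.0463, 0.4052]
tcp_rot: [0.001, -0.107, 0.994, -0.0]
contact_force: [0.6, 0.3, 0.6]
gripper_width: 0.0856
gripper_force: 0.0
```

Emit:
apply_moves([
  {"tx": -0.9, "ty": -3.9, "tz": 0, "wx": 0, "wy": 0, "wz": 0, "claw": 0},
  {"tx": -0.9, "ty": -3.9, "tz": 0, "wx": 0, "wy": 0, "wz": 0, "claw": 0},
  {"tx": -0.9, "ty": -3.9, "tz": 0, "wx": 0, "wy": 0, "wz": 0, "claw": 0},
  {"tx": -0.9, "ty": -3.9, "tz": 0, "wx": 0, "wy": 0, "wz": 0, "claw": 0},
  {"tx": -0.9, "ty": -3.9, "tz": 0, "wx": 0, "wy": 0, "wz": 0, "claw": 0},
  {"tx": -0.9, "ty": -3.9, "tz": 0, "wx": 0, "wy": 0, "wz": 0, "claw": 0},
  {"tx": -0.9, "ty": -3.9, "tz": 0, "wx": 0, "wy": 0, "wz": 0, "claw": 0},
  {"tx": -0.9, "ty": -3.9, "tz": 0, "wx": 0, "wy": 0, "wz": 0, "claw": 0},
  {"tx": 0, "ty": 0, "tz": 0, "wx": 0, "wy": 0, "wz": 0, "claw": 0},
  {"tx": 0, "ty": 0, "tz": 0, "wx": 0, "wy": 0, "wz": 0, "claw": 0},
])

```text
time_s: 3.15
tool_pos: [0.5965, -0.2435, 0.4033]
tcp_rot: [-0.001, -0.106, 0.994, 0.001]
contact_force: [0.4, -0.4, -0.7]
gripper_width: 0.0856
gripper_force: 0.0
```

```bash
sed -i "s/for k in ('top','wrist')/for k in ks/; s/near=(.61,-.22))/near=(.61,-.22),ks=('wrist',))/" hold.py; python3 hold.py
```

```text
wrist 3519 [ 595.2 -238.3  100.7   96.7   13.6] z 0.0193
 rim [ 0.5957 -0.2381  0.0337] 0.0591
t 3.2 rot [ 0.08 -0.06 -0.09] shift cm (after rot) [-0.05  0.35 20.38] grasp now [ 0.5961 -0.2418  0.2488] F [-0.2 -0.1  0.7] w 0.0856
```

Emit:
apply_moves([
  {"tx": 0, "ty": 0.35, "tz": 2, "wx": 0, "wy": 0, "wz": 0, "claw": 0},
  {"tx": 0, "ty": 0, "tz": 3, "wx": 0, "wy": 0, "wz": 0, "claw": 0},
  {"tx": 0, "ty": 0, "tz": 3, "wx": 0, "wy": 0, "wz": 0, "claw": 0},
  {"tx": 0, "ty": 0, "tz": 3, "wx": 0, "wy": 0, "wz": 0, "claw": 0},
  {"tx": 0, "ty": 0, "tz": 3, "wx": 0, "wy": 0, "wz": 0, "claw": 0},
  {"tx": 0, "ty": 0, "tz": 3, "wx": 0, "wy": 0, "wz": 0, "claw": 0},
  {"tx": 0, "ty": 0, "tz": 2, "wx": 0, "wy": 0, "wz": 0, "claw": 0},
  {"tx": 0, "ty": 0, "tz": 1.4, "wx": 0, "wy": 0, "wz": 0, "claw": 0},
  {"tx": 0, "ty": 0, "tz": 0, "wx": 0, "wy": 0, "wz": 0, "claw": 0},
  {"tx": 0, "ty": 0, "tz": 0, "wx": 0, "wy": 0, "wz": 0, "claw": 0},
])

```text
time_s: 4.03
tool_pos: [0.5956, -0.237, 0.2011]
tcp_rot: [-0.0, -0.108, 0.994, 0.0]
contact_force: [0.0, 0.1, 0.4]
gripper_width: 0.0851
gripper_force: 0.0
```

Emit:
apply_moves([
  {"tx": 0, "ty": 0, "tz": 0, "wx": 0, "wy": 0, "wz": 0, "claw": 0.5},
  {"tx": 0, "ty": 0, "tz": 0, "wx": 0, "wy": 0, "wz": 0, "claw": 0.5},
  {"tx": 0, "ty": 0, "tz": 0, "wx": 0, "wy": 0, "wz": 0, "claw": 0.5},
  {"tx": 0, "ty": 0, "tz": 0, "wx": 0, "wy": 0, "wz": 0, "claw": 0.5},
  {"tx": 0, "ty": 0, "tz": 0, "wx": 0, "wy": 0, "wz": 0, "claw": 0.5},
  {"tx": 0, "ty": 0, "tz": 0, "wx": 0, "wy": 0, "wz": 0, "claw": 0.5},
  {"tx": 0, "ty": 0, "tz": 0, "wx": 0, "wy": 0, "wz": 0, "claw": 0.5},
  {"tx": 0, "ty": 0, "tz": 0, "wx": 0, "wy": 0, "wz": 0, "claw": 0.5},
  {"tx": 0, "ty": 0, "tz": 0, "wx": 0, "wy": 0, "wz": 0, "claw": 0.5},
  {"tx": 0, "ty": 0, "tz": 0, "wx": 0, "wy": 0, "wz": 0, "claw": 0.5},
], grip_force=30)

```text
time_s: 4.87
tool_pos: [0.5966, -0.2377, 0.2039]
tcp_rot: [0.002, -0.107, 0.994, -0.001]
contact_force: [-2.1, 3.5, 5.9]
gripper_width: 0.0668
gripper_force: 31.8
```

```bash
python3 - <<'E'
from h import *
go([.6319,-.1974,.045],97)
E
```

```text
t 4.87 rot [-0.08  0.17  5.31] shift cm (after rot) [-4.    3.57  0.39] grasp now [ 0.597  -0.2379  0.0489] F [-2.1  3.5  5.9] w 0.0668
```

Emit:
apply_moves([
  {"tx": 0, "ty": 0, "tz": -0.1, "wx": 0, "wy": 0, "wz": 2.6, "claw": 0.5},
  {"tx": 0, "ty": 0, "tz": 0, "wx": 0, "wy": 0, "wz": 2.7, "claw": 0.5},
  {"tx": -0.6, "ty": 0.5, "tz": 0, "wx": 0, "wy": 0, "wz": 0, "claw": 0.5},
  {"tx": -0.6, "ty": 0.5, "tz": 0, "wx": 0, "wy": 0, "wz": 0, "claw": 0.5},
  {"tx": -0.6, "ty": 0.5, "tz": 0, "wx": 0, "wy": 0, "wz": 0, "claw": 0.5},
  {"tx": -0.6, "ty": 0.5, "tz": 0, "wx": 0, "wy": 0, "wz": 0, "claw": 0.5},
  {"tx": -0.6, "ty": 0.5, "tz": 0, "wx": 0, "wy": 0, "wz": 0, "claw": 0.5},
  {"tx": -0.4, "ty": 0.5, "tz": 0, "wx": 0, "wy": 0, "wz": 0, "claw": 0.5},
  {"tx": 0, "ty": 0, "tz": 0, "wx": 0, "wy": 0, "wz": 0, "claw": 0.5},
  {"tx": 0, "ty": 0, "tz": 0, "wx": 0, "wy": 0, "wz": 0, "claw": 0.5},
])

```text
time_s: 5.7
tool_pos: [0.627, -0.2038, 0.2039]
tcp_rot: [0.002, -0.061, 0.998, -0.001]
contact_force: [0.8, 0.2, 5.9]
gripper_width: 0.066
gripper_force: 35.0
```

Emit:
apply_moves([
  {"tx": -0.2, "ty": 0.2, "tz": 0, "wx": 0, "wy": 0, "wz": 0, "claw": 0.5},
  {"tx": -0.2, "ty": 0.2, "tz": 0, "wx": 0, "wy": 0, "wz": 0, "claw": 0.5},
  {"tx": -0.2, "ty": 0.1, "tz": 0, "wx": 0, "wy": 0, "wz": 0, "claw": 0.5},
  {"tx": -0.1, "ty": 0.1, "tz": 0, "wx": 0, "wy": 0, "wz": 0, "claw": 0.5},
  {"tx": 0, "ty": 0, "tz": 0, "wx": 0, "wy": 0, "wz": 0, "claw": 0.5},
  {"tx": 0, "ty": 0, "tz": 0, "wx": 0, "wy": 0, "wz": 0, "claw": 0.5},
  {"tx": 0, "ty": 0, "tz": 0, "wx": 0, "wy": 0, "wz": 0, "claw": 0.5},
  {"tx": 0, "ty": 0, "tz": 0, "wx": 0, "wy": 0, "wz": 0, "claw": 0.5},
  {"tx": 0, "ty": 0, "tz": 0, "wx": 0, "wy": 0, "wz": 0, "claw": 0.5},
  {"tx": 0, "ty": 0, "tz": 0, "wx": 0, "wy": 0, "wz": 0, "claw": 0.5},
])

```text
time_s: 6.53
tool_pos: [0.632, -0.1986, 0.2039]
tcp_rot: [0.001, -0.061, 0.998, -0.001]
contact_force: [-5.0, -5.4, 8.2]
gripper_width: 0.0667
gripper_force: 35.2
```

```bash
python3 - <<'E'
from h import *
go([.6319,-.1974,.045],97)
E
```

```text
t 6.53 rot [-0.17  0.06 -0.  ] shift cm (after rot) [-0.    0.12  0.39] grasp now [ 0.6323 -0.1991  0.0489] F [-5.  -5.4  8.2] w 0.0667
```

Emit:
apply_moves([
  {"tx": -0.1, "ty": 0.1, "tz": 0, "wx": 0, "wy": 0, "wz": 0, "claw": 0.5},
  {"tx": -0.1, "ty": 0.1, "tz": 0, "wx": 0, "wy": 0, "wz": 0, "claw": 0.5},
  {"tx": -0.1, "ty": 0.1, "tz": 0, "wx": 0, "wy": 0, "wz": 0, "claw": 0.5},
  {"tx": 0, "ty": 0.1, "tz": 0, "wx": 0, "wy": 0, "wz": 0, "claw": 0.5},
  {"tx": 0, "ty": 0, "tz": 0, "wx": 0, "wy": 0, "wz": 0, "claw": 0.5},
  {"tx": 0, "ty": 0, "tz": 0, "wx": 0, "wy": 0, "wz": 0, "claw": 0.5},
  {"tx": 0, "ty": 0, "tz": 0, "wx": 0, "wy": 0, "wz": 0, "claw": 0.5},
  {"tx": 0, "ty": 0, "tz": 0, "wx": 0, "wy": 0, "wz": 0, "claw": 0.5},
  {"tx": 0, "ty": 0, "tz": 0, "wx": 0, "wy": 0, "wz": 0, "claw": 0.5},
  {"tx": 0, "ty": 0, "tz": 0, "wx": 0, "wy": 0, "wz": 0, "claw": 0.5},
])

```text
time_s: 7.37
tool_pos: [0.6333, -0.197, 0.2041]
tcp_rot: [-0.001, -0.061, 0.998, -0.003]
contact_force: [-12.1, -15.4, 11.8]
gripper_width: 0.0664
gripper_force: 35.6
```

```bash
python3 - <<'E'
from h import *
go([.6319,-.1974,.045],97)
im,d,ci=snap('wrist','w1.png')
E
```

```text
t 7.37 rot [-0.38 -0.14 -0.03] shift cm (after rot) [ 0.15 -0.03  0.41] grasp now [ 0.633  -0.198   0.0491] F [-12.1 -15.4  11.8] w 0.0664
```

View pics/w1.png

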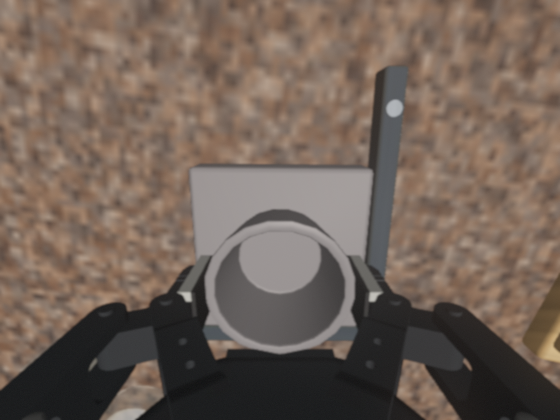

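The wrist view shows the block between x=192 and 371, with its right edge lying along the left-hand rail at x≈372. The far edge sits under the fingers. Next I release and check.

Emit:
apply_moves([
  {"tx": 0.1, "ty": -0.1, "tz": 0, "wx": 0, "wy": 0, "wz": 0, "claw": 0.5},
  {"tx": 0.1, "ty": -0.1, "tz": -0.1, "wx": 0, "wy": 0, "wz": 0, "claw": 0.5},
  {"tx": 0, "ty": 0, "tz": 0, "wx": 0, "wy": 0, "wz": 0, "claw": 0.2},
  {"tx": 0, "ty": 0, "tz": 0, "wx": 0, "wy": 0, "wz": 0, "claw": 0},
  {"tx": 0, "ty": 0, "tz": 0, "wx": 0, "wy": 0, "wz": 0, "claw": 0},
  {"tx": 0, "ty": 0, "tz": 0, "wx": 0, "wy": 0, "wz": 0, "claw": 0},
  {"tx": 0, "ty": 0, "tz": 0, "wx": 0, "wy": 0, "wz": 0, "claw": 0},
  {"tx": 0, "ty": 0, "tz": 0, "wx": 0, "wy": 0, "wz": 0, "claw": 0},
  {"tx": 0, "ty": 0, "tz": -1, "wx": 0, "wy": 0, "wz": 0, "claw": 0},
  {"tx": 0, "ty": 0, "tz": -2, "wx": 0, "wy": 0, "wz": 0, "claw": 0},
])

```text
time_s: 8.25
tool_pos: [0.6313, -0.1941, 0.2302]
tcp_rot: [-0.003, -0.061, 0.998, 0.001]
contact_force: [-0.0, 0.7, 0.2]
gripper_width: 0.0855
gripper_force: 0.0
```

Emit:
apply_moves([
  {"tx": 0, "ty": 0, "tz": -3, "wx": 0, "wy": 0, "wz": 0, "claw": 0},
  {"tx": 0, "ty": 0, "tz": -3, "wx": 0, "wy": 0, "wz": 0, "claw": 0},
  {"tx": 0, "ty": 0, "tz": -3, "wx": 0, "wy": 0, "wz": 0, "claw": 0},
  {"tx": 0, "ty": 0, "tz": -3, "wx": 0, "wy": 0, "wz": 0, "claw": 0},
  {"tx": 0, "ty": 0, "tz": -3, "wx": 0, "wy": 0, "wz": 0, "claw": 0},
  {"tx": 0, "ty": 0, "tz": -3, "wx": 0, "wy": 0, "wz": 0, "claw": 0},
  {"tx": 0, "ty": 0, "tz": 0, "wx": 0, "wy": 0, "wz": 0, "claw": 0},
  {"tx": 0, "ty": 0, "tz": 0, "wx": 0, "wy": 0, "wz": 0, "claw": 0},
  {"tx": 0, "ty": 0, "tz": 0, "wx": 0, "wy": 0, "wz": 0, "claw": 0},
  {"tx": 0, "ty": 0, "tz": 0, "wx": 0, "wy": 0, "wz": 0, "claw": 0},
])

```text
time_s: 9.08
tool_pos: [0.6322, -0.1947, 0.4111]
tcp_rot: [-0.001, -0.061, 0.998, 0.001]
contact_force: [1.0, -0.5, -0.3]
gripper_width: 0.0856
gripper_force: 0.0
```

```bash
python3 - <<'E'
from h import *
import hold
hold.holder((.632,-.2))
im,d,ci=snap('wrist','w2.png')
go([.406,-.379,.20],97)
E
```

```text
wrist 5431 [ 622.7 -221.4  155.8  160.8   10.5] z 0.0187
 rim [ 0.6315 -0.1976  0.0338] 0.0591
t 9.18 rot [ 0.09 -0.16  0.  ] shift cm (after rot) [ 24.7  -15.53   5.58] grasp now [ 0.6318 -0.1946  0.2558] F [ 0.1 -0.5 -0.7] w 0.0855
```

View pics/w2.png

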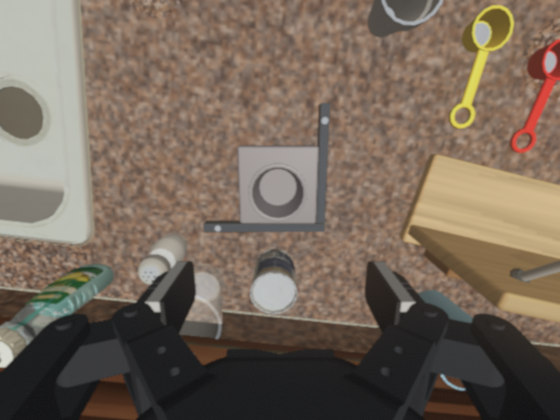

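The wrist view shows the holder (240–318, 147–223) flush against both rail arms. Next is the copper cup.

Emit:
apply_moves([
  {"tx": 3.09, "ty": -1.94, "tz": 0, "wx": 0, "wy": 0, "wz": 0, "claw": 0},
  {"tx": 3.09, "ty": -1.94, "tz": 0, "wx": 0, "wy": 0, "wz": 0, "claw": 0},
  {"tx": 3.09, "ty": -1.94, "tz": 0, "wx": 0, "wy": 0, "wz": 0, "claw": 0},
  {"tx": 3.09, "ty": -1.94, "tz": 0, "wx": 0, "wy": 0, "wz": 0, "claw": 0},
  {"tx": 3.09, "ty": -1.94, "tz": 0, "wx": 0, "wy": 0, "wz": 0, "claw": 0},
  {"tx": 3.09, "ty": -1.94, "tz": 0, "wx": 0, "wy": 0, "wz": 0, "claw": 0},
  {"tx": 3.09, "ty": -1.94, "tz": 0, "wx": 0, "wy": 0, "wz": 0, "claw": 0},
  {"tx": 3.09, "ty": -1.94, "tz": 0, "wx": 0, "wy": 0, "wz": 0, "claw": 0},
  {"tx": 0, "ty": 0, "tz": 2, "wx": 0, "wy": 0, "wz": 0, "claw": 0},
  {"tx": 0, "ty": 0, "tz": 3, "wx": 0, "wy": 0, "wz": 0, "claw": 0},
])

```text
time_s: 10.02
tool_pos: [0.405, -0.3816, 0.3649]
tcp_rot: [0.002, -0.059, 0.998, -0.003]
contact_force: [1.6, -0.4, 0.6]
gripper_width: 0.0854
gripper_force: 0.0
```

Emit:
apply_moves([
  {"tx": 0, "ty": 0, "tz": 3, "wx": 0, "wy": 0, "wz": 0, "claw": 0},
  {"tx": 0, "ty": 0, "tz": 1, "wx": 0, "wy": 0, "wz": 0, "claw": 0},
  {"tx": 0, "ty": 0, "tz": 0, "wx": 0, "wy": 0, "wz": 0, "claw": 0},
  {"tx": 0, "ty": 0, "tz": 0, "wx": 0, "wy": 0, "wz": 0, "claw": 0},
  {"tx": 0, "ty": 0, "tz": 0, "wx": 0, "wy": 0, "wz": 0, "claw": 0},
  {"tx": 0, "ty": 0, "tz": 0, "wx": 0, "wy": 0, "wz": 0, "claw": 0},
  {"tx": 0, "ty": 0, "tz": 0, "wx": 0, "wy": 0, "wz": 0, "claw": 0},
  {"tx": 0, "ty": 0, "tz": 0, "wx": 0, "wy": 0, "wz": 0, "claw": 0},
  {"tx": 0, "ty": 0, "tz": 0, "wx": 0, "wy": 0, "wz": 0, "claw": 0},
  {"tx": 0, "ty": 0, "tz": 0, "wx": 0, "wy": 0, "wz": 0, "claw": 0},
])

```text
time_s: 10.85
tool_pos: [0.4062, -0.3792, 0.3232]
tcp_rot: [0.0, -0.061, 0.998, -0.0]
contact_force: [0.1, 0.1, 0.0]
gripper_width: 0.0856
gripper_force: 0.0
```

```bash
cat > rim.py <<'E'
from h import *
def rim(c,h,k='wrist',tol=.005,R0=.045):
    im,d,ci=snap(k); P=cloud(d,ci); m=(np.hypot(P[...,0]-c[0],P[...,1]-c[1])<R0)&(abs(P[...,2]-h)<tol)
    q=P[m]; (x,y),r=cv2.minEnclosingCircle(q[:,:2].astype(np.float32)); print(k,'rim',len(q),np.round([x,y,r],4),np.median(q[:,2]).round(4)); return x,y
E
python3 - <<'E'
from rim import *
x,y=rim((.406,-.379),.066)
go([x,y,.06],97)
E
```

```text
wrist rim 954 [ 0.4063 -0.3783  0.0312] 0.0651
t 10.9 rot [-0.02  0.01  0.  ] shift cm (after rot) [-0.02  0.09 10.8 ] grasp now [ 0.4062 -0.3792  0.168 ] F [-0.6 -0.4  1. ] w 0.0856
```

Emit:
apply_moves([
  {"tx": 0, "ty": 0.1, "tz": 3, "wx": 0, "wy": 0, "wz": 0, "claw": 0},
  {"tx": 0, "ty": 0, "tz": 3, "wx": 0, "wy": 0, "wz": 0, "claw": 0},
  {"tx": 0, "ty": 0, "tz": 2.5, "wx": 0, "wy": 0, "wz": 0, "claw": 0},
  {"tx": 0, "ty": 0, "tz": 1.5, "wx": 0, "wy": 0, "wz": 0, "claw": 0},
  {"tx": 0, "ty": 0, "tz": 0.8, "wx": 0, "wy": 0, "wz": 0, "claw": 0},
  {"tx": 0, "ty": 0, "tz": 0, "wx": 0, "wy": 0, "wz": 0, "claw": 0},
  {"tx": 0, "ty": 0, "tz": 0, "wx": 0, "wy": 0, "wz": 0, "claw": 0.5},
  {"tx": 0, "ty": 0, "tz": 0, "wx": 0, "wy": 0, "wz": 0, "claw": 0.5},
  {"tx": 0, "ty": 0, "tz": 0, "wx": 0, "wy": 0, "wz": 0, "claw": 0.5},
  {"tx": 0, "ty": 0, "tz": 0, "wx": 0, "wy": 0, "wz": 0, "claw": 0.5},
], grip_force=40)

```text
time_s: 11.73
tool_pos: [0.4067, -0.3788, 0.2167]
tcp_rot: [0.001, -0.061, 0.998, -0.001]
contact_force: [-0.7, 2.1, 6.0]
gripper_width: 0.0603
gripper_force: 43.7
```

Emit:
apply_moves([
  {"tx": 0, "ty": 0, "tz": 0, "wx": 0, "wy": 0, "wz": 0, "claw": 0.5},
  {"tx": 0, "ty": 0, "tz": 0, "wx": 0, "wy": 0, "wz": 0, "claw": 0.5},
  {"tx": 0, "ty": 0, "tz": -1, "wx": 0, "wy": 0, "wz": 0, "claw": 0.5},
  {"tx": 0, "ty": 0, "tz": -2.5, "wx": 0, "wy": 0, "wz": 0, "claw": 0.5},
  {"tx": 0, "ty": 0, "tz": -2.5, "wx": 0, "wy": 0, "wz": 0, "claw": 0.5},
  {"tx": 0, "ty": 0, "tz": -2.5, "wx": 0, "wy": 0, "wz": 0, "claw": 0.5},
  {"tx": 0, "ty": 0, "tz": -2.5, "wx": 0, "wy": 0, "wz": 0, "claw": 0.5},
  {"tx": 0, "ty": 0, "tz": 0, "wx": 0, "wy": 0, "wz": 0, "claw": 0.5},
  {"tx": 0, "ty": 0, "tz": 0, "wx": 0, "wy": 0, "wz": 0, "claw": 0.5},
  {"tx": 0, "ty": 0, "tz": 0, "wx": 0, "wy": 0, "wz": 0, "claw": 0.5},
])

```text
time_s: 12.57
tool_pos: [0.4058, -0.3779, 0.3245]
tcp_rot: [-0.0, -0.061, 0.998, 0.0]
contact_force: [-0.6, 0.1, -1.4]
gripper_width: 0.0606
gripper_force: 43.9
```

```bash
python3 - <<'E'
from rim import *
s=monitor.state(); g=s['tool_pos']+.155*rot(s['tcp_rot'])[:,2]
x,y=rim(g[:2],g[2]+.006,tol=.008,R0=.04); rim((.632,-.198),.06,'top')
go([.6317,-.1976,.171],97)
E
```

```text
wrist rim 4610 [ 0.399  -0.3786  0.0395] 0.1729
top rim 158 [ 0.6316 -0.1975  0.0338] 0.0604
t 12.67 rot [ 0.14 -0.09 -0.01] shift cm (after rot) [-24.64  15.11  -0.29] grasp now [ 0.4053 -0.3772  0.1681] F [ 0.5  0.2 -1.4] w 0.0605
```

Emit:
apply_moves([
  {"tx": -2, "ty": 1.2, "tz": 0, "wx": 0, "wy": 0, "wz": 0, "claw": 0.5},
  {"tx": -3, "ty": 1.85, "tz": 0, "wx": 0, "wy": 0, "wz": 0, "claw": 0.5},
  {"tx": -3, "ty": 1.85, "tz": 0, "wx": 0, "wy": 0, "wz": 0, "claw": 0.5},
  {"tx": -3, "ty": 1.85, "tz": 0, "wx": 0, "wy": 0, "wz": 0, "claw": 0.5},
  {"tx": -3, "ty": 1.85, "tz": 0, "wx": 0, "wy": 0, "wz": 0, "claw": 0.5},
  {"tx": -3, "ty": 1.85, "tz": 0, "wx": 0, "wy": 0, "wz": 0, "claw": 0.5},
  {"tx": -3, "ty": 1.85, "tz": 0, "wx": 0, "wy": 0, "wz": 0, "claw": 0.5},
  {"tx": -2.6, "ty": 1.6, "tz": 0, "wx": 0, "wy": 0, "wz": 0, "claw": 0.5},
  {"tx": -2, "ty": 1.22, "tz": 0, "wx": 0, "wy": 0, "wz": 0, "claw": 0.5},
  {"tx": 0, "ty": 0, "tz": 0, "wx": 0, "wy": 0, "wz": 0, "claw": 0.5},
])

```text
time_s: 13.5
tool_pos: [0.634, -0.1945, 0.3227]
tcp_rot: [-0.0, -0.063, 0.998, 0.001]
contact_force: [-0.0, 0.6, -1.1]
gripper_width: 0.0608
gripper_force: 43.9
```

Emit:
apply_moves([
  {"tx": 0, "ty": 0, "tz": 0, "wx": 0, "wy": 0, "wz": 0, "claw": 0.5},
  {"tx": 0, "ty": 0, "tz": 0, "wx": 0, "wy": 0, "wz": 0, "claw": 0.5},
  {"tx": 0, "ty": 0, "tz": 0, "wx": 0, "wy": 0, "wz": 0, "claw": 0.5},
  {"tx": 0, "ty": 0, "tz": 0, "wx": 0, "wy": 0, "wz": 0, "claw": 0.5},
  {"tx": 0, "ty": 0, "tz": 0, "wx": 0, "wy": 0, "wz": 0, "claw": 0.5},
  {"tx": 0, "ty": 0, "tz": 0, "wx": 0, "wy": 0, "wz": 0, "claw": 0.5},
  {"tx": 0, "ty": 0, "tz": 0, "wx": 0, "wy": 0, "wz": 0, "claw": 0.5},
  {"tx": 0, "ty": 0, "tz": 0, "wx": 0, "wy": 0, "wz": 0, "claw": 0.5},
  {"tx": 0, "ty": 0, "tz": 0, "wx": 0, "wy": 0, "wz": 0, "claw": 0.5},
  {"tx": 0, "ty": 0, "tz": 0, "wx": 0, "wy": 0, "wz": 0, "claw": 0.5},
])

```text
time_s: 14.33
tool_pos: [0.6317, -0.1981, 0.3247]
tcp_rot: [0.0, -0.061, 0.998, -0.0]
contact_force: [-0.5, -0.5, -1.5]
gripper_width: 0.0605
gripper_force: 43.9
```

```bash
python3 - <<'E'
from rim import *
go([.6317,-.1976,.083],97)
im,d,ci=snap('wrist','w3.png')
go([.6317,-.1976,.083],97)
E
```

```text
t 14.33 rot [-0.  0. -0.] shift cm (after rot) [-0.    0.05  8.67] grasp now [ 0.6318 -0.1981  0.1697] F [-0.5 -0.5 -1.5] w 0.0605
t 14.38 rot [-0.  0.  0.] shift cm (after rot) [0.   0.05 8.67] grasp now [ 0.6318 -0.1981  0.1697] F [ 0.  -0.2 -1.3] w 0.0604
```

View pics/w3.png

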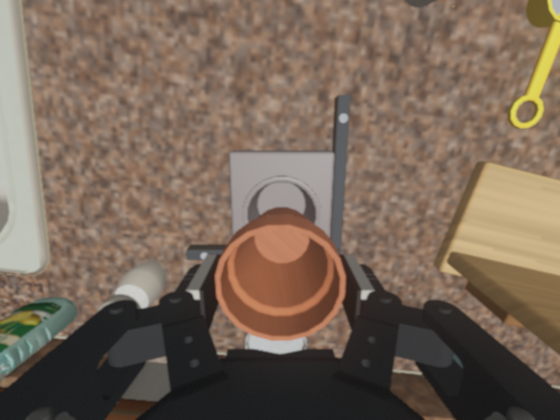

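The cup is held square over the still-seated holder, with its rim at (280,280).

Emit:
apply_moves([
  {"tx": 0, "ty": 0.05, "tz": 2, "wx": 0, "wy": 0, "wz": 0, "claw": 0.5},
  {"tx": 0, "ty": 0, "tz": 1.8, "wx": 0, "wy": 0, "wz": 0, "claw": 0.5},
  {"tx": 0, "ty": 0, "tz": 0.6, "wx": 0, "wy": 0, "wz": 0, "claw": 0.5},
  {"tx": 0, "ty": 0, "tz": 0.6, "wx": 0, "wy": 0, "wz": 0, "claw": 0.5},
  {"tx": 0, "ty": 0, "tz": 0.6, "wx": 0, "wy": 0, "wz": 0, "claw": 0.5},
  {"tx": 0, "ty": 0, "tz": 0.6, "wx": 0, "wy": 0, "wz": 0, "claw": 0.5},
  {"tx": 0, "ty": 0, "tz": 0.6, "wx": 0, "wy": 0, "wz": 0, "claw": 0.5},
  {"tx": 0, "ty": 0, "tz": 0.6, "wx": 0, "wy": 0, "wz": 0, "claw": 0.5},
  {"tx": 0, "ty": 0, "tz": 0.4, "wx": 0, "wy": 0, "wz": 0, "claw": 0.5},
  {"tx": 0, "ty": 0, "tz": 0, "wx": 0, "wy": 0, "wz": 0, "claw": 0.5},
])

```text
time_s: 15.22
tool_pos: [0.6313, -0.1974, 0.2455]
tcp_rot: [-0.001, -0.061, 0.998, 0.0]
contact_force: [-0.0, -0.8, -1.7]
gripper_width: 0.0606
gripper_force: 43.9
```

Emit:
apply_moves([
  {"tx": 0, "ty": 0, "tz": 0.3, "wx": 0, "wy": 0, "wz": 0, "claw": 0.5},
  {"tx": 0, "ty": 0, "tz": 0.2, "wx": 0, "wy": 0, "wz": 0, "claw": 0.5},
  {"tx": 0, "ty": 0, "tz": 0.2, "wx": 0, "wy": 0, "wz": 0, "claw": 0.5},
  {"tx": 0, "ty": 0, "tz": 0.1, "wx": 0, "wy": 0, "wz": 0, "claw": 0.5},
  {"tx": 0, "ty": 0, "tz": 0.1, "wx": 0, "wy": 0, "wz": 0, "claw": 0.5},
  {"tx": 0, "ty": 0, "tz": 0, "wx": 0, "wy": 0, "wz": 0, "claw": 0.5},
  {"tx": 0, "ty": 0, "tz": 0, "wx": 0, "wy": 0, "wz": 0, "claw": 0.5},
  {"tx": 0, "ty": 0, "tz": 0, "wx": 0, "wy": 0, "wz": 0, "claw": 0.5},
  {"tx": 0, "ty": 0, "tz": 0, "wx": 0, "wy": 0, "wz": 0, "claw": 0.5},
  {"tx": 0, "ty": 0, "tz": 0, "wx": 0, "wy": 0, "wz": 0, "claw": 0.5},
])

```text
time_s: 16.05
tool_pos: [0.6323, -0.1975, 0.2398]
tcp_rot: [0.001, -0.061, 0.998, -0.0]
contact_force: [-2.4, 2.3, 8.7]
gripper_width: 0.0606
gripper_force: 44.7
```

```bash
python3 - <<'E'
from rim import *
go([.6317,-.1976,.084],97)
E
```

```text
t 16.05 rot [-0.03  0.1   0.  ] shift cm (after rot) [ 0.06 -0.    0.08] grasp now [ 0.6325 -0.1976  0.0848] F [-2.4  2.3  8.7] w 0.0606
```

Emit:
apply_moves([
  {"tx": 0, "ty": 0, "tz": -0.2, "wx": 0, "wy": 0, "wz": 0, "claw": 0.3},
  {"tx": 0, "ty": 0, "tz": 0, "wx": 0, "wy": 0, "wz": 0, "claw": 0},
  {"tx": 0, "ty": 0, "tz": 0, "wx": 0, "wy": 0, "wz": 0, "claw": 0},
  {"tx": 0, "ty": 0, "tz": 0, "wx": 0, "wy": 0, "wz": 0, "claw": 0},
  {"tx": 0, "ty": 0, "tz": 0, "wx": 0, "wy": 0, "wz": 0, "claw": 0},
  {"tx": 0, "ty": 0, "tz": -1, "wx": 0, "wy": 0, "wz": 0, "claw": 0},
  {"tx": 0, "ty": 0, "tz": -2.5, "wx": 0, "wy": 0, "wz": 0, "claw": 0},
  {"tx": 0, "ty": 0, "tz": -3, "wx": 0, "wy": 0, "wz": 0, "claw": 0},
  {"tx": 0, "ty": 0, "tz": -3, "wx": 0, "wy": 0, "wz": 0, "claw": 0},
  {"tx": 0, "ty": 0, "tz": -3, "wx": 0, "wy": 0, "wz": 0, "claw": 0},
])

```text
time_s: 16.88
tool_pos: [0.6315, -0.1975, 0.3666]
tcp_rot: [-0.0, -0.061, 0.998, 0.0]
contact_force: [0.9, -0.4, 0.5]
gripper_width: 0.0857
gripper_force: 0.0
```

```bash
python3 - <<'E'
from rim import *
import hold
rim((.632,-.198),.089); rim((.632,-.198),.089,'top')
rim((.43,-.103),.084,'top')
hold.holder((.632,-.2),('top',))
go([.4297,-.103,.19],97)
E
```

```text
wrist rim 793 [ 0.6316 -0.1968  0.0311] 0.0881
top rim 57 [ 0.6291 -0.1965  0.0305] 0.0897
top rim 0 [0. 0. 0.] nan
top 666 [ 619.  -193.2   75.3  111.     7.4] z 0.0206
 rim [ 0.6298 -0.1973  0.0331] 0.0608
t 17.08 rot [-0.11  0.17 -0.  ] shift cm (after rot) [18.93 11.87  2.19] grasp now [ 0.6325 -0.198   0.2119] F [-0.8  0.1 -1.1] w 0.0856
  return _methods._mean(a, axis=axis, dtype=dtype,
  ret = ret.dtype.type(ret / rcount)
```

Emit:
apply_moves([
  {"tx": 2.7, "ty": 1.7, "tz": 0, "wx": 0, "wy": 0, "wz": 0, "claw": 0},
  {"tx": 2.7, "ty": 1.7, "tz": 0, "wx": 0, "wy": 0, "wz": 0, "claw": 0},
  {"tx": 2.7, "ty": 1.7, "tz": 0, "wx": 0, "wy": 0, "wz": 0, "claw": 0},
  {"tx": 2.7, "ty": 1.7, "tz": 0, "wx": 0, "wy": 0, "wz": 0, "claw": 0},
  {"tx": 2.7, "ty": 1.7, "tz": 0, "wx": 0, "wy": 0, "wz": 0, "claw": 0},
  {"tx": 2.7, "ty": 1.7, "tz": 0, "wx": 0, "wy": 0, "wz": 0, "claw": 0},
  {"tx": 2.7, "ty": 1.7, "tz": 0, "wx": 0, "wy": 0, "wz": 0, "claw": 0},
  {"tx": 0, "ty": 0, "tz": 0, "wx": 0, "wy": 0, "wz": 0, "claw": 0},
  {"tx": 0, "ty": 0, "tz": 0, "wx": 0, "wy": 0, "wz": 0, "claw": 0},
  {"tx": 0, "ty": 0, "tz": 0, "wx": 0, "wy": 0, "wz": 0, "claw": 0},
])

```text
time_s: 17.92
tool_pos: [0.4297, -0.1026, 0.3643]
tcp_rot: [-0.0, -0.061, 0.998, -0.0]
contact_force: [0.5, -0.7, 0.1]
gripper_width: 0.0853
gripper_force: 0.0
```

```bash
python3 - <<'E'
from rim import *
x,y=rim((.43,-.103),.084)
go([x,y,.079],97)
E
```

```text
wrist rim 723 [ 0.4299 -0.1021  0.0292] 0.0832
t 17.97 rot [-0.    0.   -0.01] shift cm (after rot) [1.000e-02 7.000e-02 1.305e+01] grasp now [ 0.4301 -0.1028  0.2095] F [0.4 0.7 0.3] w 0.0854
```

Emit:
apply_moves([
  {"tx": 0, "ty": 0.07, "tz": 3, "wx": 0, "wy": 0, "wz": 0, "claw": 0},
  {"tx": 0, "ty": 0, "tz": 3, "wx": 0, "wy": 0, "wz": 0, "claw": 0},
  {"tx": 0, "ty": 0, "tz": 3, "wx": 0, "wy": 0, "wz": 0, "claw": 0},
  {"tx": 0, "ty": 0, "tz": 2.5, "wx": 0, "wy": 0, "wz": 0, "claw": 0},
  {"tx": 0, "ty": 0, "tz": 1.5, "wx": 0, "wy": 0, "wz": 0, "claw": 0},
  {"tx": 0, "ty": 0, "tz": 0, "wx": 0, "wy": 0, "wz": 0, "claw": 0},
  {"tx": 0, "ty": 0, "tz": 0, "wx": 0, "wy": 0, "wz": 0, "claw": 0.5},
  {"tx": 0, "ty": 0, "tz": 0, "wx": 0, "wy": 0, "wz": 0, "claw": 0.5},
  {"tx": 0, "ty": 0, "tz": 0, "wx": 0, "wy": 0, "wz": 0, "claw": 0.5},
  {"tx": 0, "ty": 0, "tz": 0, "wx": 0, "wy": 0, "wz": 0, "claw": 0.5},
])

```text
time_s: 18.8
tool_pos: [0.4306, -0.1023, 0.2364]
tcp_rot: [0.001, -0.061, 0.998, -0.001]
contact_force: [1.2, -0.3, 3.6]
gripper_width: 0.0559
gripper_force: 43.0
```

Emit:
apply_moves([
  {"tx": 0, "ty": 0, "tz": 0, "wx": 0, "wy": 0, "wz": 0, "claw": 0.5},
  {"tx": 0, "ty": 0, "tz": 0, "wx": 0, "wy": 0, "wz": 0, "claw": 0.5},
  {"tx": 0, "ty": 0, "tz": -1, "wx": 0, "wy": 0, "wz": 0, "claw": 0.5},
  {"tx": 0, "ty": 0, "tz": -2.5, "wx": 0, "wy": 0, "wz": 0, "claw": 0.5},
  {"tx": 0, "ty": 0, "tz": -2.5, "wx": 0, "wy": 0, "wz": 0, "claw": 0.5},
  {"tx": 0, "ty": 0, "tz": -3, "wx": 0, "wy": 0, "wz": 0, "claw": 0.5},
  {"tx": 0, "ty": 0, "tz": -3, "wx": 0, "wy": 0, "wz": 0, "claw": 0.5},
  {"tx": 0, "ty": 0, "tz": -1, "wx": 0, "wy": 0, "wz": 0, "claw": 0.5},
  {"tx": 0, "ty": 0, "tz": 0, "wx": 0, "wy": 0, "wz": 0, "claw": 0.5},
  {"tx": 0, "ty": 0, "tz": 0, "wx": 0, "wy": 0, "wz": 0, "claw": 0.5},
])

```text
time_s: 19.63
tool_pos: [0.4293, -0.1017, 0.3645]
tcp_rot: [0.0, -0.061, 0.998, -0.0]
contact_force: [-1.5, 0.0, -1.4]
gripper_width: 0.0562
gripper_force: 42.9
```

```bash
python3 - <<'E'
from rim import *
rim((.632,-.198),.089,'top')
go([.6317,-.1972,.106],97)
E
```

```text
top rim 100 [ 0.6316 -0.197   0.031 ] 0.0892
t 19.68 rot [ 0.06 -0.1  -0.  ] shift cm (after rot) [-18.96 -11.96  10.23] grasp now [ 0.4287 -0.1014  0.2083] F [ 0.3  1.  -1.4] w 0.0557
```

Emit:
apply_moves([
  {"tx": -1.8, "ty": -1.1, "tz": 0, "wx": 0, "wy": 0, "wz": 0, "claw": 0.5},
  {"tx": -2.6, "ty": -1.65, "tz": 0, "wx": 0, "wy": 0, "wz": 0, "claw": 0.5},
  {"tx": -2.6, "ty": -1.65, "tz": 0, "wx": 0, "wy": 0, "wz": 0, "claw": 0.5},
  {"tx": -2.6, "ty": -1.65, "tz": 0, "wx": 0, "wy": 0, "wz": 0, "claw": 0.5},
  {"tx": -2.6, "ty": -1.65, "tz": 0, "wx": 0, "wy": 0, "wz": 0, "claw": 0.5},
  {"tx": -2.6, "ty": -1.65, "tz": 0, "wx": 0, "wy": 0, "wz": 0, "claw": 0.5},
  {"tx": -2.2, "ty": -1.35, "tz": 0, "wx": 0, "wy": 0, "wz": 0, "claw": 0.5},
  {"tx": -1.86, "ty": -1.2, "tz": 0, "wx": 0, "wy": 0, "wz": 0, "claw": 0.5},
  {"tx": 0, "ty": 0, "tz": 0, "wx": 0, "wy": 0, "wz": 0, "claw": 0.5},
  {"tx": 0, "ty": 0, "tz": 0, "wx": 0, "wy": 0, "wz": 0, "claw": 0.5},
])

```text
time_s: 20.52
tool_pos: [0.631, -0.1971, 0.3608]
tcp_rot: [-0.003, -0.061, 0.998, 0.001]
contact_force: [-1.1, 0.2, -1.3]
gripper_width: 0.0554
gripper_force: 42.9
```

Emit:
apply_moves([
  {"tx": 0, "ty": 0, "tz": 0, "wx": 0, "wy": 0, "wz": 0, "claw": 0.5},
  {"tx": 0, "ty": 0, "tz": 0, "wx": 0, "wy": 0, "wz": 0, "claw": 0.5},
  {"tx": 0, "ty": 0, "tz": 0, "wx": 0, "wy": 0, "wz": 0, "claw": 0.5},
  {"tx": 0, "ty": 0, "tz": 0, "wx": 0, "wy": 0, "wz": 0, "claw": 0.5},
  {"tx": 0, "ty": 0, "tz": 0, "wx": 0, "wy": 0, "wz": 0, "claw": 0.5},
  {"tx": 0, "ty": 0, "tz": 0, "wx": 0, "wy": 0, "wz": 0, "claw": 0.5},
  {"tx": 0, "ty": 0, "tz": 0, "wx": 0, "wy": 0, "wz": 0, "claw": 0.5},
  {"tx": 0, "ty": 0, "tz": 0, "wx": 0, "wy": 0, "wz": 0, "claw": 0.5},
  {"tx": 0, "ty": 0, "tz": 0, "wx": 0, "wy": 0, "wz": 0, "claw": 0.5},
  {"tx": 0, "ty": 0, "tz": 0, "wx": 0, "wy": 0, "wz": 0, "claw": 0.5},
])

```text
time_s: 21.35
tool_pos: [0.6312, -0.1969, 0.3647]
tcp_rot: [0.0, -0.061, 0.998, -0.0]
contact_force: [0.7, 0.6, -0.6]
gripper_width: 0.0554
gripper_force: 42.9
```

```bash
python3 - <<'E'
from rim import *
import hold
go([.6316,-.1970,.108],97)
im,d,ci=snap('wrist','w4.png')
E
```

```text
t 21.35 rot [-0.  0.  0.] shift cm (after rot) [-4.000e-02 -1.000e-02  1.017e+01] grasp now [ 0.6312 -0.1969  0.2097] F [ 0.7  0.6 -0.6] w 0.0554
```

View pics/w4.png

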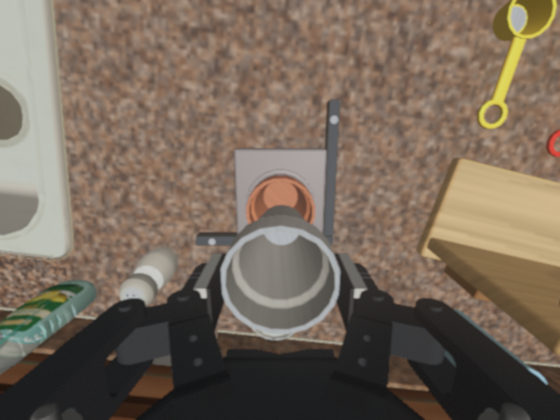

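The steel cup is held straight above the copper one at (281,200).

Emit:
apply_moves([
  {"tx": -0.03, "ty": 0, "tz": 1.5, "wx": 0, "wy": 0, "wz": 0, "claw": 0.5},
  {"tx": 0, "ty": 0, "tz": 1.5, "wx": 0, "wy": 0, "wz": 0, "claw": 0.5},
  {"tx": 0, "ty": 0, "tz": 0.8, "wx": 0, "wy": 0, "wz": 0, "claw": 0.5},
  {"tx": 0, "ty": 0, "tz": 0.8, "wx": 0, "wy": 0, "wz": 0, "claw": 0.5},
  {"tx": 0, "ty": 0, "tz": 0.8, "wx": 0, "wy": 0, "wz": 0, "claw": 0.5},
  {"tx": 0, "ty": 0, "tz": 0.8, "wx": 0, "wy": 0, "wz": 0, "claw": 0.5},
  {"tx": 0, "ty": 0, "tz": 0.8, "wx": 0, "wy": 0, "wz": 0, "claw": 0.5},
  {"tx": 0, "ty": 0, "tz": 0.8, "wx": 0, "wy": 0, "wz": 0, "claw": 0.5},
  {"tx": 0, "ty": 0, "tz": 0.8, "wx": 0, "wy": 0, "wz": 0, "claw": 0.5},
  {"tx": 0, "ty": 0, "tz": 0.5, "wx": 0, "wy": 0, "wz": 0, "claw": 0.5},
])

```text
time_s: 22.23
tool_pos: [0.6313, -0.1968, 0.2724]
tcp_rot: [-0.0, -0.061, 0.998, 0.0]
contact_force: [-0.2, 0.9, -1.8]
gripper_width: 0.0556
gripper_force: 42.9
```

Emit:
apply_moves([
  {"tx": 0, "ty": 0, "tz": 0.4, "wx": 0, "wy": 0, "wz": 0, "claw": 0.5},
  {"tx": 0, "ty": 0, "tz": 0.3, "wx": 0, "wy": 0, "wz": 0, "claw": 0.5},
  {"tx": 0, "ty": 0, "tz": 0.2, "wx": 0, "wy": 0, "wz": 0, "claw": 0.5},
  {"tx": 0, "ty": 0, "tz": 0.2, "wx": 0, "wy": 0, "wz": 0, "claw": 0.5},
  {"tx": 0, "ty": 0, "tz": 0.2, "wx": 0, "wy": 0, "wz": 0, "claw": 0.5},
  {"tx": 0, "ty": 0, "tz": 0, "wx": 0, "wy": 0, "wz": 0, "claw": 0.5},
  {"tx": 0, "ty": 0, "tz": 0, "wx": 0, "wy": 0, "wz": 0, "claw": 0.5},
  {"tx": 0, "ty": 0, "tz": 0, "wx": 0, "wy": 0, "wz": 0, "claw": 0.5},
  {"tx": 0, "ty": 0, "tz": 0, "wx": 0, "wy": 0, "wz": 0, "claw": 0.5},
  {"tx": 0, "ty": 0, "tz": 0, "wx": 0, "wy": 0, "wz": 0, "claw": 0.5},
])

```text
time_s: 23.07
tool_pos: [0.6322, -0.1969, 0.2635]
tcp_rot: [0.001, -0.061, 0.998, -0.0]
contact_force: [-4.3, 2.3, 8.9]
gripper_width: 0.0557
gripper_force: 44.0
```

Emit:
apply_moves([
  {"tx": 0, "ty": 0, "tz": -0.3, "wx": 0, "wy": 0, "wz": 0, "claw": 0.3},
  {"tx": 0, "ty": 0, "tz": 0, "wx": 0, "wy": 0, "wz": 0, "claw": 0},
  {"tx": 0, "ty": 0, "tz": 0, "wx": 0, "wy": 0, "wz": 0, "claw": 0},
  {"tx": 0, "ty": 0, "tz": 0, "wx": 0, "wy": 0, "wz": 0, "claw": 0},
  {"tx": 0, "ty": 0, "tz": 0, "wx": 0, "wy": 0, "wz": 0, "claw": 0},
  {"tx": 0, "ty": 0, "tz": -1, "wx": 0, "wy": 0, "wz": 0, "claw": 0},
  {"tx": 0, "ty": 0, "tz": -2.5, "wx": 0, "wy": 0, "wz": 0, "claw": 0},
  {"tx": 0, "ty": 0, "tz": -3, "wx": 0, "wy": 0, "wz": 0, "claw": 0},
  {"tx": 0, "ty": 0, "tz": -3, "wx": 0, "wy": 0, "wz": 0, "claw": 0},
  {"tx": 0, "ty": 0, "tz": -3, "wx": 0, "wy": 0, "wz": 0, "claw": 0},
])

```text
time_s: 23.9
tool_pos: [0.6313, -0.1969, 0.3905]
tcp_rot: [-0.0, -0.061, 0.998, 0.0]
contact_force: [-0.3, -0.1, 0.6]
gripper_width: 0.0856
gripper_force: 0.0
```

```bash
python3 - <<'E'
from rim import *
import hold
rim((.632,-.198),.111,tol=.006)
im,d,ci=snap('wrist','w5.png')
# yellow scoop: cup(.4350,.0095) yaw -2.4 ; grip at x=45mm
a=np.radians(-2.4); g=np.array([.4350,.0098])+.045*np.array([np.cos(a),np.sin(a)])
print(g); go([g[0],g[1],.2],90-2.4)
E
```

```text
wrist rim 769 [ 0.6325 -0.1968  0.0292] 0.1101
[0.47996053 0.0079156 ]
t 24.0 rot [-0.31  0.62  9.4 ] shift cm (after rot) [16.15 19.89  4.2 ] grasp now [ 0.6347 -0.1983  0.242 ] F [ 0.6  0.2 -0.2] w 0.0852
```

View pics/w5.png

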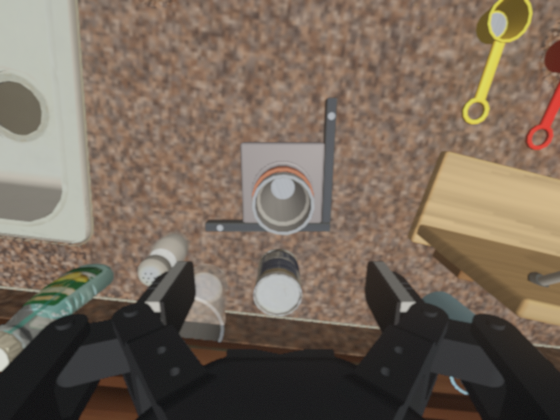

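The cups are nested (rim at z 0.110, as expected for seated) and the holder is still flush in the corner. Next is the yellow scoop.

Emit:
apply_moves([
  {"tx": 0, "ty": 0, "tz": 0, "wx": 0, "wy": 0, "wz": 4.7, "claw": 0},
  {"tx": 0, "ty": 0, "tz": 0, "wx": 0, "wy": 0, "wz": 4.7, "claw": 0},
  {"tx": 2, "ty": 2.5, "tz": 0, "wx": 0, "wy": 0, "wz": 0, "claw": 0},
  {"tx": 2, "ty": 2.5, "tz": 0, "wx": 0, "wy": 0, "wz": 0, "claw": 0},
  {"tx": 2, "ty": 2.5, "tz": 0, "wx": 0, "wy": 0, "wz": 0, "claw": 0},
  {"tx": 2, "ty": 2.5, "tz": 0, "wx": 0, "wy": 0, "wz": 0, "claw": 0},
  {"tx": 2, "ty": 2.5, "tz": 0, "wx": 0, "wy": 0, "wz": 0, "claw": 0},
  {"tx": 2, "ty": 2.5, "tz": 0, "wx": 0, "wy": 0, "wz": 0, "claw": 0},
  {"tx": 2, "ty": 2.5, "tz": 0, "wx": 0, "wy": 0, "wz": 0, "claw": 0},
  {"tx": 2, "ty": 2.5, "tz": 0, "wx": 0, "wy": 0, "wz": 0, "claw": 0.3},
])

```text
time_s: 24.83
tool_pos: [0.4788, 0.0106, 0.3887]
tcp_rot: [0.0, 0.021, 1.0, 0.0]
contact_force: [0.7, 1.0, -0.4]
gripper_width: 0.0753
gripper_force: 0.0
```

Emit:
apply_moves([
  {"tx": 0, "ty": 0, "tz": 2, "wx": 0, "wy": 0, "wz": 0, "claw": 0.4},
  {"tx": 0, "ty": 0, "tz": 2, "wx": 0, "wy": 0, "wz": 0, "claw": 0.4},
  {"tx": 0, "ty": 0, "tz": 2, "wx": 0, "wy": 0, "wz": 0, "claw": 0.4},
  {"tx": 0, "ty": 0, "tz": 2, "wx": 0, "wy": 0, "wz": 0, "claw": 0.4},
  {"tx": 0, "ty": 0, "tz": 0, "wx": 0, "wy": 0, "wz": 0, "claw": 0.4},
  {"tx": 0, "ty": 0, "tz": 0, "wx": 0, "wy": 0, "wz": 0, "claw": 0.4},
  {"tx": 0, "ty": 0, "tz": 0, "wx": 0, "wy": 0, "wz": 0, "claw": 0.4},
  {"tx": 0, "ty": 0, "tz": 0, "wx": 0, "wy": 0, "wz": 0, "claw": 0.4},
  {"tx": 0, "ty": 0, "tz": 0, "wx": 0, "wy": 0, "wz": 0, "claw": 0.4},
  {"tx": 0, "ty": 0, "tz": 0, "wx": 0, "wy": 0, "wz": 0, "claw": 0.4},
])

```text
time_s: 25.67
tool_pos: [0.4805, 0.0095, 0.3098]
tcp_rot: [0.001, 0.021, 1.0, -0.0]
contact_force: [-0.5, -0.8, 1.4]
gripper_width: 0.0511
gripper_force: 0.0
```

```bash
cat > scoop.py <<'E'
from h import *
def scoop(col,near,gx=.045):
    im,d,ci=snap('wrist'); P=cloud(d,ci); H,S,V=cv2.split(cv2.cvtColor(im,cv2.COLOR_RGB2HSV))
    hm={'green':(H>50)&(H<90),'red':(H<8)|(H>172),'yellow':(H>20)&(H<35)}[col]
    m=hm&(S>110)&(np.hypot(P[...,0]-near[0],P[...,1]-near[1])<.09)&(P[...,2]>.018)&(P[...,2]<.04)
    q=P[m]; far=q[:,0].max()
    hd=q[(q[:,2]<.032)&(q[:,0]>far-.075)&(q[:,0]<far-.035)]
    vx,vy,x,y=cv2.fitLine(hd[:,:2].astype(np.float32),cv2.DIST_L2,0,.001,.001).ravel()
    if vx<0: vx,vy=-vx,-vy
    e=q[q[:,0]>far-.022]; ends=q[:,:2]@[vx,vy]; em=ends.max()-.0145; c=np.array([x,y]); c=c+(em-c@[vx,vy])*np.array([vx,vy])
    L=ends.max()-ends.min()
    yaw=np.degrees(np.arctan2(vy,vx)); g=c-(.090-gx)*np.array([vx,vy])
    print(col,len(q),'yaw',yaw.round(2),'eye',c.round(4),'eye mean y',e[:,:2].mean(0).round(4),'len',L.round(4),'z hd',np.median(hd[:,2]).round(4),'grip',g.round(4))
    go([g[0],g[1],.026],90+yaw)
E
python3 -c "
from scoop import *
scoop('yellow',(.48,.008))"
```

```text
yellow 1998 yaw -3.94 eye [0.5204 0.0053] eye mean y [0.5245 0.0062] len 0.1252 z hd 0.0253 grip [0.4755 0.0084]
t 25.72 rot [-0.01  0.09  1.54] shift cm (after rot) [ 0.48 -0.15 12.86] grasp now [0.4806 0.0095 0.1546] F [ 0.1 -1.2  0.3] w 0.0515
```

Emit:
apply_moves([
  {"tx": 0, "ty": 0, "tz": 0, "wx": 0, "wy": 0, "wz": 1.5, "claw": 0.4},
  {"tx": 0.48, "ty": -0.15, "tz": 2.5, "wx": 0, "wy": 0, "wz": 0, "claw": 0.4},
  {"tx": 0, "ty": 0, "tz": 3, "wx": 0, "wy": 0, "wz": 0, "claw": 0.4},
  {"tx": 0, "ty": 0, "tz": 3, "wx": 0, "wy": 0, "wz": 0, "claw": 0.4},
  {"tx": 0, "ty": 0, "tz": 2.5, "wx": 0, "wy": 0, "wz": 0, "claw": 0.4},
  {"tx": 0, "ty": 0, "tz": 1.2, "wx": 0, "wy": 0, "wz": 0, "claw": 0.4},
  {"tx": 0, "ty": 0, "tz": 0.65, "wx": 0, "wy": 0, "wz": 0, "claw": 0.4},
  {"tx": 0, "ty": 0, "tz": 0, "wx": 0, "wy": 0, "wz": 0, "claw": 0.4},
  {"tx": 0, "ty": 0, "tz": 0, "wx": 0, "wy": 0, "wz": 0, "claw": 0.6},
  {"tx": 0, "ty": 0, "tz": 0, "wx": 0, "wy": 0, "wz": 0, "claw": 0.8},
])

```text
time_s: 26.55
tool_pos: [0.4761, 0.0083, 0.1816]
tcp_rot: [0.001, 0.034, 0.999, -0.0]
contact_force: [-0.4, 0.8, 0.2]
gripper_width: 0.028
gripper_force: 0.0
```

Emit:
apply_moves([
  {"tx": 0, "ty": 0, "tz": 0, "wx": 0, "wy": 0, "wz": 0, "claw": 1},
  {"tx": 0, "ty": 0, "tz": 0, "wx": 0, "wy": 0, "wz": 0, "claw": 1},
  {"tx": 0, "ty": 0, "tz": 0, "wx": 0, "wy": 0, "wz": 0, "claw": 1},
  {"tx": 0, "ty": 0, "tz": 0, "wx": 0, "wy": 0, "wz": 0, "claw": 1},
  {"tx": 0, "ty": 0, "tz": 0, "wx": 0, "wy": 0, "wz": 0, "claw": 1},
  {"tx": 0, "ty": 0, "tz": -1, "wx": 0, "wy": 0, "wz": 0, "claw": 1},
  {"tx": 0, "ty": 0, "tz": -3, "wx": 0, "wy": 0, "wz": 0, "claw": 1},
  {"tx": 0, "ty": 0, "tz": -3, "wx": 0, "wy": 0, "wz": 0, "claw": 1},
  {"tx": 0, "ty": 0, "tz": -3, "wx": 0, "wy": 0, "wz": 0, "claw": 1},
  {"tx": 0, "ty": 0, "tz": 0, "wx": 0, "wy": 0, "wz": 0, "claw": 1},
], grip_force=80)

```text
time_s: 27.38
tool_pos: [0.4771, 0.0083, 0.2863]
tcp_rot: [0.004, 0.034, 0.999, -0.0]
contact_force: [1.1, -0.4, -0.2]
gripper_width: 0.0094
gripper_force: 78.2
```

```bash
python3 - <<'E'
from h import *
# stand frame
c,s=np.cos(np.radians(-6.2)),np.sin(np.radians(-6.2)); U=np.array([c,s]);V=np.array([-s,c])
st=monitor.state(); im,d,ci=snap('wrist','w6.png'); P=cloud(d,ci)
H,S,Vv=cv2.split(cv2.cvtColor(im,cv2.COLOR_RGB2HSV)); m=(H>20)&(H<35)&(S>110)&(d<.3)&(d>0)
q=P[m]; T=(q-st['tool_pos'])@rot(st['tcp_rot']); print(len(T),'tool frame min/max',np.percentile(T,[.5,99.5],axis=0).round(4))
e=T[T[:,0]<T[:,0].min()+.028]; print('eye tool',[(np.percentile(e[:,i],1)+np.percentile(e[:,i],99))/2 for i in range(3)],np.ptp(e,axis=0))
def F(b,sx,up=0): # point on peg at distance sx along from foot
    a=.657-sx*.7071; return np.r_[a*U+b*V,.145+sx*.7071+up]
for b in (.0985,.176,.254): print(F(b,66e-3).round(4),F(b,.095).round(4))
print(monitor.state()['gripper_width'])
E
```

```text
8825 tool frame min/max [[-0.0374 -0.2075  0.1178]
 [ 0.1032  0.0408  0.2873]]
eye tool [np.float64(-0.13148390985767738), np.float64(0.002212418987470703), np.float64(0.2703631966311161)] [0.02208322 0.02813773 0.00479785]
[0.6174 0.032  0.1917] [0.597  0.0342 0.2122]
[0.6258 0.1091 0.1917] [0.6054 0.1113 0.2122]
[0.6342 0.1866 0.1917] [0.6138 0.1888 0.2122]
0.009301981424975373
```

View pics/w6.png

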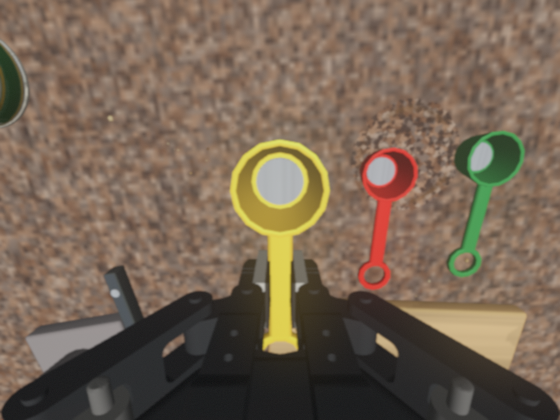

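The wrist view shows the yellow scoop gripped straight, with its cup at (280,187) and the eye under the fingers. I'll lift, tilt the tool 45°, and check the cup in the tool frame.

Emit:
apply_moves([
  {"tx": 0, "ty": 0, "tz": -3, "wx": 0, "wy": 0, "wz": 0, "claw": 1},
  {"tx": 0, "ty": 0, "tz": -3, "wx": 0, "wy": 0, "wz": 0, "claw": 1},
  {"tx": 0, "ty": 0, "tz": -3, "wx": 0, "wy": 0, "wz": 2.3, "claw": 1},
  {"tx": 0, "ty": 0, "tz": 0, "wx": 0, "wy": -6.4, "wz": 0, "claw": 1},
  {"tx": 0, "ty": 0, "tz": 0, "wx": 0, "wy": -6.4, "wz": 0, "claw": 1},
  {"tx": 0, "ty": 0, "tz": 0, "wx": 0, "wy": -6.4, "wz": 0, "claw": 1},
  {"tx": 0, "ty": 0, "tz": 0, "wx": 0, "wy": -6.4, "wz": 0, "claw": 1},
  {"tx": 0, "ty": 0, "tz": 0, "wx": 0, "wy": -6.4, "wz": 0, "claw": 1},
  {"tx": 0, "ty": 0, "tz": 0, "wx": 0, "wy": -6.4, "wz": 0, "claw": 1},
  {"tx": 0, "ty": 0, "tz": 0, "wx": 0, "wy": -6.4, "wz": 0, "claw": 1},
])

```text
time_s: 28.27
tool_pos: [0.4742, 0.0086, 0.3686]
tcp_rot: [0.381, 0.05, 0.923, -0.021]
contact_force: [0.9, 0.4, -1.2]
gripper_width: 0.0095
gripper_force: 78.2
```

Emit:
apply_moves([
  {"tx": 0, "ty": 0, "tz": 0, "wx": 0, "wy": 0, "wz": 0, "claw": 1},
  {"tx": 0, "ty": 0, "tz": 0, "wx": 0, "wy": 0, "wz": 0, "claw": 1},
  {"tx": 0, "ty": 0, "tz": 0, "wx": 0, "wy": 0, "wz": 0, "claw": 1},
  {"tx": 0, "ty": 0, "tz": 0, "wx": 0, "wy": 0, "wz": 0, "claw": 1},
  {"tx": 0, "ty": 0, "tz": 0, "wx": 0, "wy": 0, "wz": 0, "claw": 1},
  {"tx": 0, "ty": 0, "tz": 0, "wx": 0, "wy": 0, "wz": 0, "claw": 1},
  {"tx": 0, "ty": 0, "tz": 0, "wx": 0, "wy": 0, "wz": 0, "claw": 1},
  {"tx": 0, "ty": 0, "tz": 0, "wx": 0, "wy": 0, "wz": 0, "claw": 1},
  {"tx": 0, "ty": 0, "tz": 0, "wx": 0, "wy": 0, "wz": 0, "claw": 1},
  {"tx": 0, "ty": 0, "tz": 0, "wx": 0, "wy": 0, "wz": 0, "claw": 1},
])

```text
time_s: 29.1
tool_pos: [0.4752, 0.0084, 0.3702]
tcp_rot: [0.38, 0.05, 0.923, -0.021]
contact_force: [0.3, 1.0, -0.8]
gripper_width: 0.0091
gripper_force: 78.2
```

```bash
cat > peg.py <<'E'
from h import *
YAW=-6.2; c,s=np.cos(np.radians(YAW)),np.sin(np.radians(YAW)); U=np.array([c,s]);V=np.array([-s,c])
B={3:.0985,2:.176,1:.254}
def peg(n,sx): return np.r_[(.657-sx*.7071)*U+B[n]*V,.145+sx*.7071]
HUE={'green':(50,90),'red':(172,8),'yellow':(20,35)}
def inhand(col):
    """cup of held scoop in tool frame -> eye in tool frame"""
    st=monitor.state(); im,d,ci=snap('wrist'); P=cloud(d,ci); T=(P-st['tool_pos'])@rot(st['tcp_rot'])
    H,S,_=cv2.split(cv2.cvtColor(im,cv2.COLOR_RGB2HSV)); lo,hi=HUE[col]; hm=(H>lo)&(H<hi) if lo<hi else (H>lo)|(H<hi)
    m=hm&(S>110)&(abs(T[...,1])<.04)&(T[...,0]>.0)&(T[...,0]<.09)&(T[...,2]>.14)&(T[...,2]<.19)
    q=T[m]; r=q[(q[:,2]<.160)&(q[:,0]>.022)]; (x,y),rad=cv2.minEnclosingCircle(r[:,:2].astype(np.float32)); 
    hd=q[(q[:,0]<.018)]
    A=np.c_[r[:,0],np.ones(len(r))]; k=np.linalg.lstsq(A,r[:,2],rcond=None)[0]
    print('cup tool',np.round([x,y,rad],4),'rim z',np.median(r[:,2]).round(4),'slope deg',np.degrees(np.arctan(k[0])).round(1),'handle y,z',np.median(hd[:,1:],axis=0).round(4) if len(hd) else '')
    return x,y
def hang(n,sx,eye,tilt=45):
    Rg=Rtool(90+YAW,tilt); go(peg(n,sx)-Rg@np.array(eye),90+YAW,tilt,nose=0)
E
python3 -c "
from peg import *
inhand('yellow')
hang(3,.085,[-.045,0,.158]); print(peg(3,.085))
snap('scene','s7.png')"
```

```text
cup tool [ 0.0445 -0.0001  0.0232] rim z 0.1548 slope deg -1.5 handle y,z [0.0009 0.1562]
t 29.15 rot [-0.   -0.21 -0.  ] shift cm (after rot) [7.3  3.88 4.74] grasp now [0.4752 0.0084 0.3702] F [ 0.4 -0.4 -0.6] w 0.0095
[0.60404317 0.03345943 0.2051035 ]
```

Emit:
apply_moves([
  {"tx": 1.5, "ty": 1, "tz": 0, "wx": 0, "wy": 0, "wz": 0, "claw": 1},
  {"tx": 2, "ty": 1, "tz": 0, "wx": 0, "wy": 0, "wz": 0, "claw": 1},
  {"tx": 2, "ty": 1, "tz": 0, "wx": 0, "wy": 0, "wz": 0, "claw": 1},
  {"tx": 1.8, "ty": 0.88, "tz": 0, "wx": 0, "wy": 0, "wz": 0, "claw": 1},
  {"tx": 0, "ty": 0, "tz": 1.5, "wx": 0, "wy": 0, "wz": 0, "claw": 1},
  {"tx": 0, "ty": 0, "tz": 1.5, "wx": 0, "wy": 0, "wz": 0, "claw": 1},
  {"tx": 0, "ty": 0, "tz": 1, "wx": 0, "wy": 0, "wz": 0, "claw": 1},
  {"tx": 0, "ty": 0, "tz": 0.5, "wx": 0, "wy": 0, "wz": 0, "claw": 1},
  {"tx": 0, "ty": 0, "tz": 0, "wx": 0, "wy": 0, "wz": 0, "claw": 1},
  {"tx": 0, "ty": 0, "tz": 0, "wx": 0, "wy": 0, "wz": 0, "claw": 1},
])

```text
time_s: 30.03
tool_pos: [0.4593, 0.0491, 0.2867]
tcp_rot: [0.38, 0.05, 0.923, -0.021]
contact_force: [1.0, -0.4, -0.7]
gripper_width: 0.0093
gripper_force: 78.2
```

```bash
python3 -c "
from peg import *
hang(3,.085,[-.0455,0,.159])
im,_,ci=snap('scene'); cv2.imwrite('pics/s7.png',cv2.resize(im[110:240,180:330,::-1],None,fx=4,fy=4))
hang(3,.028,[-.0455,0,.159])
"
```

```text
t 30.03 rot [-0.01 -0.25 -0.01] shift cm (after rot) [0.03 0.   0.16] grasp now [0.4593 0.0491 0.2867] F [ 1.  -0.4 -0.7] w 0.0093
t 30.08 rot [-0.01 -0.2  -0.01] shift cm (after rot) [0.06 0.   5.89] grasp now [0.4593 0.0491 0.2871] F [ 0.4  0.8 -0.5] w 0.0094
```

View pics/s7.png

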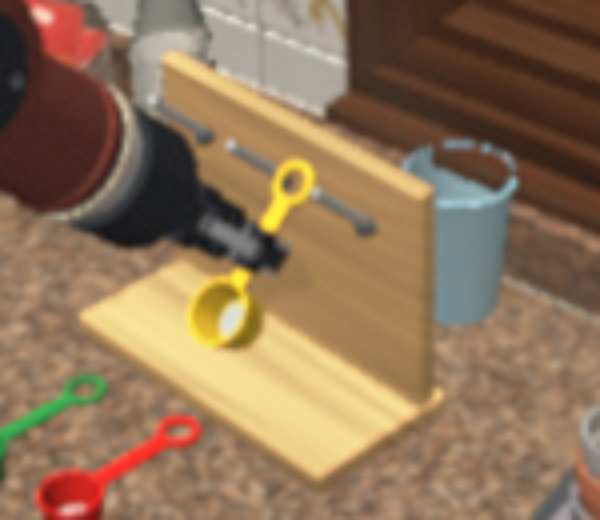

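The crop shows the yellow eye at (293,182), just beyond the peg 3 tip at (317,190). I'll check the offset numerically in the same view.

```bash
cat >> peg.py <<'E'
def check(col,k='scene'):
    im,d,ci=snap(k); P=cloud(d,ci); S_=np.c_[P[...,:2].reshape(-1,2)@U,P[...,:2].reshape(-1,2)@V,P[...,2].ravel()].reshape(P.shape)
    along=(-S_[...,0]+S_[...,2])*.7071; perp=(S_[...,0]+S_[...,2])*.7071
    H,S,_=cv2.split(cv2.cvtColor(im,cv2.COLOR_RGB2HSV)); lo,hi=HUE[col]; hm=(H>lo)&(H<hi) if lo<hi else (H>lo)|(H<hi)
    e=hm&(S>140)&(S_[...,2]>.16)&(S_[...,0]>.55)&(S_[...,0]<.66); pe=perp[e]; be=S_[...,1][e]; ae=along[e]
    top=pe>pe.max()-.029
    mid=lambda x:(np.percentile(x,2)+np.percentile(x,98))/2
    print(k,'eye n',top.sum(),'b',mid(be[top]).round(4),'perp',(pe[top].max()-.0145).round(4),'along',np.median(ae[top]).round(4))
    return
E
python3 - <<'E'
from peg import *
check('yellow'); check('yellow','top')
print('peg axis b',B[3],'perp',.802*.7071,'target along',(-.657+.145)*.7071+.085)
E
```

```text
scene eye n 59 b 0.1209 perp 0.5667 along -0.2757
top eye n 69 b 0.099 perp 0.5676 along -0.2723
peg axis b 0.0985 perp 0.5670942 target along -0.2770352
```

Aligned within about 1 mm in the top view, so I insert now.

Emit:
apply_moves([
  {"tx": 0.03, "ty": 0, "tz": 0.7, "wx": 0, "wy": 0, "wz": 0, "claw": 1},
  {"tx": 0, "ty": 0, "tz": 0.7, "wx": 0, "wy": 0, "wz": 0, "claw": 1},
  {"tx": 0, "ty": 0, "tz": 0.7, "wx": 0, "wy": 0, "wz": 0, "claw": 1},
  {"tx": 0, "ty": 0, "tz": 0.7, "wx": 0, "wy": 0, "wz": 0, "claw": 1},
  {"tx": 0, "ty": 0, "tz": 0.7, "wx": 0, "wy": 0, "wz": 0, "claw": 1},
  {"tx": 0, "ty": 0, "tz": 0.7, "wx": 0, "wy": 0, "wz": 0, "claw": 1},
  {"tx": 0, "ty": 0, "tz": 0.7, "wx": 0, "wy": 0, "wz": 0, "claw": 1},
  {"tx": 0, "ty": 0, "tz": 0.7, "wx": 0, "wy": 0, "wz": 0, "claw": 1},
  {"tx": 0, "ty": 0, "tz": 0.3, "wx": 0, "wy": 0, "wz": 0, "claw": 1},
  {"tx": 0, "ty": 0, "tz": 0, "wx": 0, "wy": 0, "wz": 0, "claw": 1},
])

```text
time_s: 31.02
tool_pos: [0.5018, 0.046, 0.2528]
tcp_rot: [0.376, 0.051, 0.925, -0.022]
contact_force: [-0.3, -0.3, -0.5]
gripper_width: 0.0097
gripper_force: 78.2
```

```bash
python3 - <<'E'
from peg import *
hang(3,.028,[-.0455,0,.159])
check('yellow','top')
im,_,ci=snap('scene'); cv2.imwrite('pics/s8.png',cv2.resize(im[110:240,180:330,::-1],None,fx=4,fy=4))
E
```

```text
t 31.02 rot [-0.15 -0.78 -0.  ] shift cm (after rot) [ 0.64 -0.15  0.46] grasp now [0.5018 0.046  0.2528] F [-0.3 -0.3 -0.5] w 0.0097
top eye n 58 b 0.0991 perp 0.5713 along -0.3272
```

View pics/s8.png

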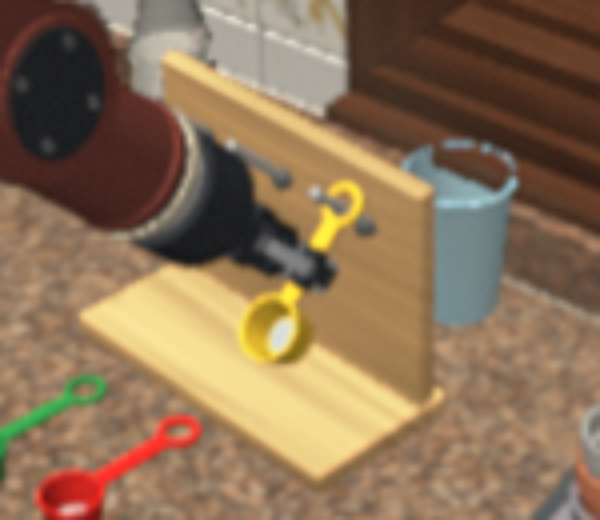

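The peg now passes through the eye at (345,205). I release it and back off.

Emit:
apply_moves([
  {"tx": 0, "ty": 0, "tz": 0, "wx": 0, "wy": 0, "wz": 0, "claw": 0.7},
  {"tx": 0, "ty": 0, "tz": 0, "wx": 0, "wy": 0, "wz": 0, "claw": 0.65},
  {"tx": 0, "ty": 0, "tz": 0, "wx": 0, "wy": 0, "wz": 0, "claw": 0.65},
  {"tx": 0, "ty": 0, "tz": 0, "wx": 0, "wy": 0, "wz": 0, "claw": 0.65},
  {"tx": 0, "ty": 0, "tz": -1, "wx": 0, "wy": 0, "wz": 0, "claw": 0.65},
  {"tx": 0, "ty": 0, "tz": -2, "wx": 0, "wy": 0, "wz": 0, "claw": 0.65},
  {"tx": 0, "ty": 0, "tz": -3, "wx": 0, "wy": 0, "wz": 0, "claw": 0.65},
  {"tx": 0, "ty": 0, "tz": -3, "wx": 0, "wy": 0, "wz": 0, "claw": 0.65},
  {"tx": 0, "ty": 0, "tz": -3, "wx": 0, "wy": 0, "wz": 0, "claw": 0.65},
  {"tx": 0, "ty": 0, "tz": -2, "wx": 0, "wy": 0, "wz": 0, "claw": 0.4},
])

```text
time_s: 31.95
tool_pos: [0.403, 0.0572, 0.3548]
tcp_rot: [0.376, 0.051, 0.925, -0.021]
contact_force: [-0.3, -0.5, 0.2]
gripper_width: 0.0409
gripper_force: 0.0
```

```bash
python3 - <<'E'
from peg import *
im,_,ci=snap('scene'); cv2.imwrite('pics/s9.png',cv2.resize(im[100:300,160:420,::-1],None,fx=3,fy=3))
a=np.radians(-5.5); g=np.array([.4530,.0958])+.045*np.array([np.cos(a),np.sin(a)])
go([g[0],g[1],.16],90-5.5)
E
```

```text
t 32.0 rot [-0.36 44.55 -0.69] shift cm (after rot) [-9.14  4.3   4.25] grasp now [0.5108 0.0454 0.2471] F [2.3 0.7 1.4] w 0.0482
```

View pics/s9.png

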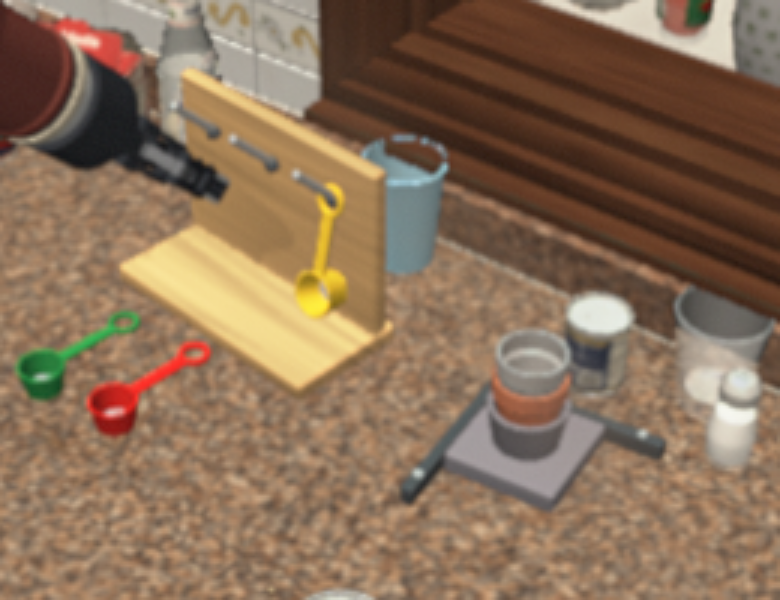

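The yellow scoop hangs on peg 3 and the nest is intact. Now the red scoop.

Emit:
apply_moves([
  {"tx": 0, "ty": 0, "tz": 0, "wx": 0, "wy": 6.37, "wz": 0, "claw": 0.4},
  {"tx": 0, "ty": 0, "tz": 0, "wx": 0, "wy": 6.37, "wz": 0, "claw": 0.4},
  {"tx": 0, "ty": 0, "tz": 0, "wx": 0, "wy": 6.37, "wz": 0, "claw": 0.4},
  {"tx": 0, "ty": 0, "tz": 0, "wx": 0, "wy": 6.37, "wz": 0, "claw": 0.4},
  {"tx": 0, "ty": 0, "tz": 0, "wx": 0, "wy": 6.37, "wz": 0, "claw": 0.4},
  {"tx": 0, "ty": 0, "tz": 0, "wx": 0, "wy": 6.37, "wz": 0, "claw": 0.4},
  {"tx": 0, "ty": 0, "tz": 0, "wx": 0, "wy": 6.37, "wz": 0, "claw": 0.4},
  {"tx": -3, "ty": 1.4, "tz": 1.4, "wx": 0, "wy": 0, "wz": 0, "claw": 0.4},
  {"tx": -3, "ty": 1.4, "tz": 1.4, "wx": 0, "wy": 0, "wz": 0, "claw": 0.4},
  {"tx": -3, "ty": 1.4, "tz": 1.4, "wx": 0, "wy": 0, "wz": 0, "claw": 0.4},
])

```text
time_s: 32.83
tool_pos: [0.4996, 0.0891, 0.3094]
tcp_rot: [-0.003, 0.055, 0.998, -0.001]
contact_force: [0.3, 0.1, -0.0]
gripper_width: 0.0515
gripper_force: 0.0
```

Emit:
apply_moves([
  {"tx": 0, "ty": 0, "tz": 0, "wx": 0, "wy": 0, "wz": 0, "claw": 0.4},
  {"tx": 0, "ty": 0, "tz": 0, "wx": 0, "wy": 0, "wz": 0, "claw": 0.4},
  {"tx": 0, "ty": 0, "tz": 0, "wx": 0, "wy": 0, "wz": 0, "claw": 0.4},
  {"tx": 0, "ty": 0, "tz": 0, "wx": 0, "wy": 0, "wz": 0, "claw": 0.4},
  {"tx": 0, "ty": 0, "tz": 0, "wx": 0, "wy": 0, "wz": 0, "claw": 0.4},
  {"tx": 0, "ty": 0, "tz": 0, "wx": 0, "wy": 0, "wz": 0, "claw": 0.4},
  {"tx": 0, "ty": 0, "tz": 0, "wx": 0, "wy": 0, "wz": 0, "claw": 0.4},
  {"tx": 0, "ty": 0, "tz": 0, "wx": 0, "wy": 0, "wz": 0, "claw": 0.4},
  {"tx": 0, "ty": 0, "tz": 0, "wx": 0, "wy": 0, "wz": 0, "claw": 0.4},
  {"tx": 0, "ty": 0, "tz": 0, "wx": 0, "wy": 0, "wz": 0, "claw": 0.4},
])

```text
time_s: 33.67
tool_pos: [0.4978, 0.0887, 0.3106]
tcp_rot: [-0.003, 0.055, 0.998, -0.001]
contact_force: [0.6, -0.4, -1.3]
gripper_width: 0.051
gripper_force: 0.0
```

```bash
python3 -c "
from scoop import *
scoop('red',(.498,.0915))"
```

```text
red 1964 yaw -6.23 eye [0.5392 0.0875] eye mean y [0.5432 0.0877] len 0.1255 z hd 0.0253 grip [0.4944 0.0924]
t 33.72 rot [-0.1  -0.38 -0.08] shift cm (after rot) [ 0.38  0.33 12.95] grasp now [0.4968 0.0886 0.1555] F [-0.6 -0.2  1. ] w 0.0513
```

Emit:
apply_moves([
  {"tx": 0, "ty": 0, "tz": 0, "wx": 0, "wy": -0.38, "wz": 0, "claw": 0.4},
  {"tx": 0.38, "ty": 0.33, "tz": 2.5, "wx": 0, "wy": 0, "wz": 0, "claw": 0.4},
  {"tx": 0, "ty": 0, "tz": 3, "wx": 0, "wy": 0, "wz": 0, "claw": 0.4},
  {"tx": 0, "ty": 0, "tz": 3, "wx": 0, "wy": 0, "wz": 0, "claw": 0.4},
  {"tx": 0, "ty": 0, "tz": 2.5, "wx": 0, "wy": 0, "wz": 0, "claw": 0.4},
  {"tx": 0, "ty": 0, "tz": 1.3, "wx": 0, "wy": 0, "wz": 0, "claw": 0.4},
  {"tx": 0, "ty": 0, "tz": 0.65, "wx": 0, "wy": 0, "wz": 0, "claw": 0.4},
  {"tx": 0, "ty": 0, "tz": 0, "wx": 0, "wy": 0, "wz": 0, "claw": 0.4},
  {"tx": 0, "ty": 0, "tz": 0, "wx": 0, "wy": 0, "wz": 0, "claw": 0.6},
  {"tx": 0, "ty": 0, "tz": 0, "wx": 0, "wy": 0, "wz": 0, "claw": 0.8},
])

```text
time_s: 34.55
tool_pos: [0.4952, 0.0922, 0.1821]
tcp_rot: [0.001, 0.055, 0.998, -0.001]
contact_force: [0.3, 1.3, 0.2]
gripper_width: 0.0276
gripper_force: 0.0
```

Emit:
apply_moves([
  {"tx": 0, "ty": 0, "tz": 0, "wx": 0, "wy": 0, "wz": 0, "claw": 1},
  {"tx": 0, "ty": 0, "tz": 0, "wx": 0, "wy": 0, "wz": 0, "claw": 1},
  {"tx": 0, "ty": 0, "tz": 0, "wx": 0, "wy": 0, "wz": 0, "claw": 1},
  {"tx": 0, "ty": 0, "tz": 0, "wx": 0, "wy": 0, "wz": 0, "claw": 1},
  {"tx": 0, "ty": 0, "tz": 0, "wx": 0, "wy": 0, "wz": 0, "claw": 1},
  {"tx": 0, "ty": 0, "tz": -1, "wx": 0, "wy": 0, "wz": 0, "claw": 1},
  {"tx": 0, "ty": 0, "tz": -3, "wx": 0, "wy": 0, "wz": 0, "claw": 1},
  {"tx": 0, "ty": 0, "tz": -3, "wx": 0, "wy": 0, "wz": 0, "claw": 1},
  {"tx": 0, "ty": 0, "tz": -4, "wx": 0, "wy": 0, "wz": 0, "claw": 1},
  {"tx": 0, "ty": 0, "tz": -4, "wx": 0, "wy": 0, "wz": 0, "claw": 1},
])

```text
time_s: 35.38
tool_pos: [0.4931, 0.0925, 0.3313]
tcp_rot: [-0.002, 0.055, 0.998, -0.001]
contact_force: [0.2, -0.2, -1.0]
gripper_width: 0.0097
gripper_force: 78.2
```

Emit:
apply_moves([
  {"tx": 0, "ty": 0, "tz": -4, "wx": 0, "wy": 0, "wz": 0, "claw": 1},
  {"tx": 2, "ty": 0, "tz": 0, "wx": 0, "wy": 0, "wz": 0, "claw": 1},
  {"tx": 0, "ty": 0, "tz": 0, "wx": 0, "wy": -6.43, "wz": 0, "claw": 1},
  {"tx": 0, "ty": 0, "tz": 0, "wx": 0, "wy": -6.43, "wz": 0, "claw": 1},
  {"tx": 0, "ty": 0, "tz": 0, "wx": 0, "wy": -6.43, "wz": 0, "claw": 1},
  {"tx": 0, "ty": 0, "tz": 0, "wx": 0, "wy": -6.43, "wz": 0, "claw": 1},
  {"tx": 0, "ty": 0, "tz": 0, "wx": 0, "wy": -6.43, "wz": 0, "claw": 1},
  {"tx": 0, "ty": 0, "tz": 0, "wx": 0, "wy": -6.43, "wz": 0, "claw": 1},
  {"tx": 0, "ty": 0, "tz": 0, "wx": 0, "wy": -6.43, "wz": 0, "claw": 1},
  {"tx": 0, "ty": 0, "tz": 0, "wx": 0, "wy": 0, "wz": 0, "claw": 1},
])

```text
time_s: 36.22
tool_pos: [0.473, 0.0949, 0.3692]
tcp_rot: [0.382, 0.05, 0.922, -0.022]
contact_force: [-0.1, -0.4, -2.0]
gripper_width: 0.0096
gripper_force: 78.2
```

Emit:
apply_moves([
  {"tx": 0, "ty": 0, "tz": 0, "wx": 0, "wy": 0, "wz": 0, "claw": 1},
  {"tx": 0, "ty": 0, "tz": 0, "wx": 0, "wy": 0, "wz": 0, "claw": 1},
  {"tx": 0, "ty": 0, "tz": 0, "wx": 0, "wy": 0, "wz": 0, "claw": 1},
  {"tx": 0, "ty": 0, "tz": 0, "wx": 0, "wy": 0, "wz": 0, "claw": 1},
  {"tx": 0, "ty": 0, "tz": 0, "wx": 0, "wy": 0, "wz": 0, "claw": 1},
  {"tx": 0, "ty": 0, "tz": 0, "wx": 0, "wy": 0, "wz": 0, "claw": 1},
  {"tx": 0, "ty": 0, "tz": 0, "wx": 0, "wy": 0, "wz": 0, "claw": 1},
  {"tx": 0, "ty": 0, "tz": 0, "wx": 0, "wy": 0, "wz": 0, "claw": 1},
  {"tx": 0, "ty": 0, "tz": 0, "wx": 0, "wy": 0, "wz": 0, "claw": 1},
  {"tx": 0, "ty": 0, "tz": 0, "wx": 0, "wy": 0, "wz": 0, "claw": 1},
])

```text
time_s: 37.05
tool_pos: [0.4746, 0.0947, 0.3707]
tcp_rot: [0.382, 0.05, 0.923, -0.022]
contact_force: [-0.4, 0.4, -0.7]
gripper_width: 0.0095
gripper_force: 78.2
```

```bash
python3 -c "
from peg import *
inhand('red')
hang(2,.085,[-.0455,0,.159])"
```

```text
cup tool [0.0446 0.0001 0.0234] rim z 0.1554 slope deg -1.3 handle y,z [0.0009 0.1568]
t 37.1 rot [-0.15 -0.02  0.  ] shift cm (after rot) [6.69 3.05 5.38] grasp now [0.4746 0.0948 0.3707] F [0.  0.5 0.2] w 0.0094
```

Emit:
apply_moves([
  {"tx": 1.5, "ty": 0.75, "tz": 0, "wx": 0, "wy": 0, "wz": 0, "claw": 1},
  {"tx": 2, "ty": 0.8, "tz": 0, "wx": 0, "wy": 0, "wz": 0, "claw": 1},
  {"tx": 2, "ty": 0.8, "tz": 0, "wx": 0, "wy": 0, "wz": 0, "claw": 1},
  {"tx": 1.2, "ty": 0.7, "tz": 0, "wx": 0, "wy": 0, "wz": 0, "claw": 1},
  {"tx": 0, "ty": 0, "tz": 1.7, "wx": 0, "wy": 0, "wz": 0, "claw": 1},
  {"tx": 0, "ty": 0, "tz": 1.7, "wx": 0, "wy": 0, "wz": 0, "claw": 1},
  {"tx": 0, "ty": 0, "tz": 1.2, "wx": 0, "wy": 0, "wz": 0, "claw": 1},
  {"tx": 0, "ty": 0, "tz": 0.6, "wx": 0, "wy": 0, "wz": 0, "claw": 1},
  {"tx": 0, "ty": 0, "tz": 0, "wx": 0, "wy": 0, "wz": 0, "claw": 1},
  {"tx": 0, "ty": 0, "tz": 0, "wx": 0, "wy": 0, "wz": 0, "claw": 1},
])

```text
time_s: 37.93
tool_pos: [0.4673, 0.126, 0.2864]
tcp_rot: [0.382, 0.051, 0.923, -0.022]
contact_force: [-0.4, 0.7, -1.3]
gripper_width: 0.0096
gripper_force: 78.2
```

```bash
python3 -c "
from peg import *
hang(2,.028,[-.0455,0,.159]); check('red','top'); print(B[2],.567)"
```

```text
t 37.93 rot [-0.17 -0.06  0.  ] shift cm (after rot) [-0.02  0.03  5.87] grasp now [0.4673 0.126  0.2864] F [-0.4  0.7 -1.3] w 0.0096
top eye n 68 b 0.1747 perp 0.5674 along -0.2734
0.176 0.567
```

Emit:
apply_moves([
  {"tx": 0, "ty": 0.15, "tz": 0.7, "wx": 0, "wy": 0, "wz": 0, "claw": 1},
  {"tx": 0, "ty": 0, "tz": 0.7, "wx": 0, "wy": 0, "wz": 0, "claw": 1},
  {"tx": 0, "ty": 0, "tz": 0.7, "wx": 0, "wy": 0, "wz": 0, "claw": 1},
  {"tx": 0, "ty": 0, "tz": 0.7, "wx": 0, "wy": 0, "wz": 0, "claw": 1},
  {"tx": 0, "ty": 0, "tz": 0.7, "wx": 0, "wy": 0, "wz": 0, "claw": 1},
  {"tx": 0, "ty": 0, "tz": 0.7, "wx": 0, "wy": 0, "wz": 0, "claw": 1},
  {"tx": 0, "ty": 0, "tz": 0.7, "wx": 0, "wy": 0, "wz": 0, "claw": 1},
  {"tx": 0, "ty": 0, "tz": 0.7, "wx": 0, "wy": 0, "wz": 0, "claw": 1},
  {"tx": 0, "ty": 0, "tz": 0.3, "wx": 0, "wy": 0, "wz": 0, "claw": 1},
  {"tx": 0, "ty": 0, "tz": 0, "wx": 0, "wy": 0, "wz": 0, "claw": 1},
])

```text
time_s: 38.82
tool_pos: [0.5092, 0.1227, 0.2439]
tcp_rot: [0.381, 0.051, 0.923, -0.022]
contact_force: [0.2, -0.9, -1.2]
gripper_width: 0.0093
gripper_force: 78.2
```

```bash
python3 -c "
from peg import *
hang(2,.028,[-.0455,0,.159]); check('red','top')
im,_,ci=snap('scene'); cv2.imwrite('pics/s10.png',cv2.resize(im[110:240,180:330,::-1],None,fx=4,fy=4))"
```

```text
t 38.82 rot [-0.18 -0.1   0.01] shift cm (after rot) [-0.05 -0.1  -0.11] grasp now [0.5092 0.1227 0.2439] F [ 0.2 -0.9 -1.2] w 0.0093
top eye n 50 b 0.1761 perp 0.5658 along -0.3335
```

View pics/s10.png

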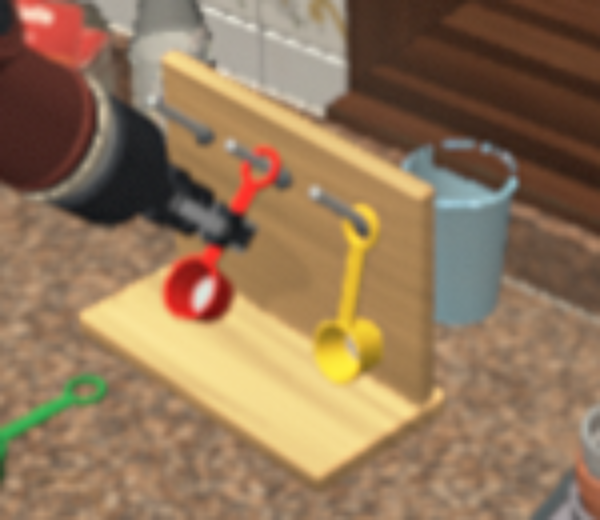

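The red eye at (262,167) is threaded on peg 2. Releasing.

Emit:
apply_moves([
  {"tx": 0, "ty": 0, "tz": 0, "wx": 0, "wy": 0, "wz": 0, "claw": 0.7},
  {"tx": 0, "ty": 0, "tz": 0, "wx": 0, "wy": 0, "wz": 0, "claw": 0.65},
  {"tx": 0, "ty": 0, "tz": 0, "wx": 0, "wy": 0, "wz": 0, "claw": 0.65},
  {"tx": 0, "ty": 0, "tz": 0, "wx": 0, "wy": 0, "wz": 0, "claw": 0.65},
  {"tx": 0, "ty": 0, "tz": -1, "wx": 0, "wy": 0, "wz": 0, "claw": 0.65},
  {"tx": 0, "ty": 0, "tz": -2, "wx": 0, "wy": 0, "wz": 0, "claw": 0.65},
  {"tx": 0, "ty": 0, "tz": -3, "wx": 0, "wy": 0, "wz": 0, "claw": 0.65},
  {"tx": 0, "ty": 0, "tz": -3, "wx": 0, "wy": 0, "wz": 0, "claw": 0.65},
  {"tx": 0, "ty": 0, "tz": -3, "wx": 0, "wy": 0, "wz": 0, "claw": 0.65},
  {"tx": 0, "ty": 0, "tz": -2, "wx": 0, "wy": 0, "wz": 0, "claw": 0.4},
])

```text
time_s: 39.75
tool_pos: [0.4095, 0.1342, 0.3457]
tcp_rot: [0.383, 0.05, 0.922, -0.021]
contact_force: [-0.7, 0.6, 1.0]
gripper_width: 0.0409
gripper_force: 0.0
```

Emit:
apply_moves([
  {"tx": 0, "ty": 0, "tz": 0, "wx": 0, "wy": 6.43, "wz": 0, "claw": 0.4},
  {"tx": 0, "ty": 0, "tz": 0, "wx": 0, "wy": 6.43, "wz": 0, "claw": 0.4},
  {"tx": 0, "ty": 0, "tz": 0, "wx": 0, "wy": 6.43, "wz": 0, "claw": 0.4},
  {"tx": 0, "ty": 0, "tz": 0, "wx": 0, "wy": 6.43, "wz": 0, "claw": 0.4},
  {"tx": 0, "ty": 0, "tz": 0, "wx": 0, "wy": 6.43, "wz": 0, "claw": 0.4},
  {"tx": 0, "ty": 0, "tz": 0, "wx": 0, "wy": 6.43, "wz": 0, "claw": 0.4},
  {"tx": 0, "ty": 0, "tz": 0, "wx": 0, "wy": 6.43, "wz": 0, "claw": 0.4},
  {"tx": 0, "ty": 0, "tz": 0, "wx": 0, "wy": 0, "wz": 0, "claw": 0.4},
  {"tx": 0, "ty": 0, "tz": 0, "wx": 0, "wy": 0, "wz": 0, "claw": 0.4},
  {"tx": 0, "ty": 0, "tz": 0, "wx": 0, "wy": 0, "wz": 0, "claw": 0.4},
])

```text
time_s: 40.58
tool_pos: [0.4106, 0.1339, 0.3436]
tcp_rot: [0.001, 0.055, 0.998, -0.001]
contact_force: [-0.3, 0.4, -0.4]
gripper_width: 0.0508
gripper_force: 0.0
```

```bash
python3 - <<'E'
from peg import *
a=np.radians(-6.5); g=np.array([.4456,.1764])+.045*np.array([np.cos(a),np.sin(a)])
go([g[0],g[1],.155],90-6.5)
snap('scene','s11.png')
E
```

```text
t 40.58 rot [-0.12  0.14  0.19] shift cm (after rot) [-7.5   4.62  3.36] grasp now [0.4109 0.1336 0.1886] F [-0.3  0.4 -0.4] w 0.0508
```

Emit:
apply_moves([
  {"tx": -2.5, "ty": 1.5, "tz": 1.1, "wx": 0, "wy": 0, "wz": 0, "claw": 0.4},
  {"tx": -2.5, "ty": 1.5, "tz": 1.1, "wx": 0, "wy": 0, "wz": 0, "claw": 0.4},
  {"tx": -2.5, "ty": 1.6, "tz": 1.1, "wx": 0, "wy": 0, "wz": 0, "claw": 0.4},
  {"tx": 0, "ty": 0, "tz": 0, "wx": 0, "wy": 0, "wz": 0, "claw": 0.4},
  {"tx": 0, "ty": 0, "tz": 0, "wx": 0, "wy": 0, "wz": 0, "claw": 0.4},
  {"tx": 0, "ty": 0, "tz": 0, "wx": 0, "wy": 0, "wz": 0, "claw": 0.4},
  {"tx": 0, "ty": 0, "tz": 0, "wx": 0, "wy": 0, "wz": 0, "claw": 0.4},
  {"tx": 0, "ty": 0, "tz": 0, "wx": 0, "wy": 0, "wz": 0, "claw": 0.4},
  {"tx": 0, "ty": 0, "tz": 0, "wx": 0, "wy": 0, "wz": 0, "claw": 0.4},
  {"tx": 0, "ty": 0, "tz": 0, "wx": 0, "wy": 0, "wz": 0, "claw": 0.4},
])

```text
time_s: 41.47
tool_pos: [0.49, 0.1712, 0.3116]
tcp_rot: [0.001, 0.055, 0.998, -0.001]
contact_force: [0.9, 0.1, -0.3]
gripper_width: 0.051
gripper_force: 0.0
```

```bash
python3 -c "
from scoop import *
scoop('green',(.49,.171))"
```

```text
green 1270 yaw -7.49 eye [0.5296 0.1673] eye mean y [0.5345 0.1661] len 0.1219 z hd 0.0254 grip [0.485  0.1732]
t 41.52 rot [-0.09  0.06  1.17] shift cm (after rot) [ 0.52  0.13 13.05] grasp now [0.4902 0.171  0.1565] F [ 0.7 -0.  -0.1] w 0.0514
```

Emit:
apply_moves([
  {"tx": 0, "ty": 0, "tz": 0, "wx": 0, "wy": 0, "wz": 1.1, "claw": 0.4},
  {"tx": 0.46, "ty": 0.13, "tz": 2.5, "wx": 0, "wy": 0, "wz": 0, "claw": 0.4},
  {"tx": 0, "ty": 0, "tz": 3, "wx": 0, "wy": 0, "wz": 0, "claw": 0.4},
  {"tx": 0, "ty": 0, "tz": 3, "wx": 0, "wy": 0, "wz": 0, "claw": 0.4},
  {"tx": 0, "ty": 0, "tz": 2.5, "wx": 0, "wy": 0, "wz": 0, "claw": 0.4},
  {"tx": 0, "ty": 0, "tz": 1.4, "wx": 0, "wy": 0, "wz": 0, "claw": 0.4},
  {"tx": 0, "ty": 0, "tz": 0.65, "wx": 0, "wy": 0, "wz": 0, "claw": 0.4},
  {"tx": 0, "ty": 0, "tz": 0, "wx": 0, "wy": 0, "wz": 0, "claw": 0.4},
  {"tx": 0, "ty": 0, "tz": 0, "wx": 0, "wy": 0, "wz": 0, "claw": 0.6},
  {"tx": 0, "ty": 0, "tz": 0, "wx": 0, "wy": 0, "wz": 0, "claw": 0.8},
])

```text
time_s: 42.35
tool_pos: [0.4866, 0.1732, 0.1817]
tcp_rot: [0.001, 0.065, 0.998, -0.001]
contact_force: [-0.2, 0.8, -0.4]
gripper_width: 0.028
gripper_force: 0.0
```

Emit:
apply_moves([
  {"tx": 0, "ty": 0, "tz": 0, "wx": 0, "wy": 0, "wz": 0, "claw": 1},
  {"tx": 0, "ty": 0, "tz": 0, "wx": 0, "wy": 0, "wz": 0, "claw": 1},
  {"tx": 0, "ty": 0, "tz": 0, "wx": 0, "wy": 0, "wz": 0, "claw": 1},
  {"tx": 0, "ty": 0, "tz": 0, "wx": 0, "wy": 0, "wz": 0, "claw": 1},
  {"tx": 0, "ty": 0, "tz": 0, "wx": 0, "wy": 0, "wz": 0, "claw": 1},
  {"tx": 0, "ty": 0, "tz": -1, "wx": 0, "wy": 0, "wz": 0, "claw": 1},
  {"tx": 0, "ty": 0, "tz": -3, "wx": 0, "wy": 0, "wz": 0, "claw": 1},
  {"tx": 0, "ty": 0, "tz": -3, "wx": 0, "wy": 0, "wz": 0, "claw": 1},
  {"tx": 0, "ty": 0, "tz": -4, "wx": 0, "wy": 0, "wz": 0, "claw": 1},
  {"tx": 0, "ty": 0, "tz": -4, "wx": 0, "wy": 0, "wz": 0, "claw": 1},
])

```text
time_s: 43.18
tool_pos: [0.4846, 0.1731, 0.3307]
tcp_rot: [-0.002, 0.065, 0.998, -0.001]
contact_force: [0.7, -0.5, -0.5]
gripper_width: 0.0094
gripper_force: 78.2
```

Emit:
apply_moves([
  {"tx": 0, "ty": 0, "tz": -4, "wx": 0, "wy": 0, "wz": -1.2, "claw": 1},
  {"tx": 2, "ty": 0, "tz": 0, "wx": 0, "wy": 0, "wz": 0, "claw": 1},
  {"tx": 0, "ty": 0, "tz": 0, "wx": 0, "wy": -6.43, "wz": 0, "claw": 1},
  {"tx": 0, "ty": 0, "tz": 0, "wx": 0, "wy": -6.43, "wz": 0, "claw": 1},
  {"tx": 0, "ty": 0, "tz": 0, "wx": 0, "wy": -6.43, "wz": 0, "claw": 1},
  {"tx": 0, "ty": 0, "tz": 0, "wx": 0, "wy": -6.43, "wz": 0, "claw": 1},
  {"tx": 0, "ty": 0, "tz": 0, "wx": 0, "wy": -6.43, "wz": 0, "claw": 1},
  {"tx": 0, "ty": 0, "tz": 0, "wx": 0, "wy": -6.43, "wz": 0, "claw": 1},
  {"tx": 0, "ty": 0, "tz": 0, "wx": 0, "wy": -6.43, "wz": 0, "claw": 1},
  {"tx": 0, "ty": 0, "tz": 0, "wx": 0, "wy": 0, "wz": 0, "claw": 1},
])

```text
time_s: 44.02
tool_pos: [0.4644, 0.1755, 0.3688]
tcp_rot: [0.383, 0.049, 0.922, -0.022]
contact_force: [-0.7, -0.2, -1.3]
gripper_width: 0.0095
gripper_force: 78.2
```

Emit:
apply_moves([
  {"tx": 0, "ty": 0, "tz": 0, "wx": 0, "wy": 0, "wz": 0, "claw": 1},
  {"tx": 0, "ty": 0, "tz": 0, "wx": 0, "wy": 0, "wz": 0, "claw": 1},
  {"tx": 0, "ty": 0, "tz": 0, "wx": 0, "wy": 0, "wz": 0, "claw": 1},
  {"tx": 0, "ty": 0, "tz": 0, "wx": 0, "wy": 0, "wz": 0, "claw": 1},
  {"tx": 0, "ty": 0, "tz": 0, "wx": 0, "wy": 0, "wz": 0, "claw": 1},
  {"tx": 0, "ty": 0, "tz": 0, "wx": 0, "wy": 0, "wz": 0, "claw": 1},
  {"tx": 0, "ty": 0, "tz": 0, "wx": 0, "wy": 0, "wz": 0, "claw": 1},
  {"tx": 0, "ty": 0, "tz": 0, "wx": 0, "wy": 0, "wz": 0, "claw": 1},
  {"tx": 0, "ty": 0, "tz": 0, "wx": 0, "wy": 0, "wz": 0, "claw": 1},
  {"tx": 0, "ty": 0, "tz": 0, "wx": 0, "wy": 0, "wz": 0, "claw": 1},
])

```text
time_s: 44.85
tool_pos: [0.466, 0.1755, 0.3702]
tcp_rot: [0.382, 0.05, 0.923, -0.022]
contact_force: [0.4, 0.2, -0.9]
gripper_width: 0.0098
gripper_force: 78.2
```

```bash
python3 -c "
from peg import *
inhand('green')
hang(1,.085,[-.0455,0,.159])"
```

```text
cup tool [0.0436 0.0001 0.0223] rim z 0.1546 slope deg -1.0 handle y,z [0.0004 0.1565]
t 44.9 rot [-0.08 -0.02  0.07] shift cm (after rot) [5.44 2.92 6.57] grasp now [0.466  0.1755 0.3702] F [ 0.4  0.8 -0.3] w 0.0094
```

Emit:
apply_moves([
  {"tx": 1.2, "ty": 0.75, "tz": 0, "wx": 0, "wy": 0, "wz": 0, "claw": 1},
  {"tx": 1.6, "ty": 0.8, "tz": 0, "wx": 0, "wy": 0, "wz": 0, "claw": 1},
  {"tx": 1.6, "ty": 0.8, "tz": 0, "wx": 0, "wy": 0, "wz": 0, "claw": 1},
  {"tx": 1.04, "ty": 0.67, "tz": 0, "wx": 0, "wy": 0, "wz": 0, "claw": 1},
  {"tx": 0, "ty": 0, "tz": 2, "wx": 0, "wy": 0, "wz": 0, "claw": 1},
  {"tx": 0, "ty": 0, "tz": 2, "wx": 0, "wy": 0, "wz": 0, "claw": 1},
  {"tx": 0, "ty": 0, "tz": 1.7, "wx": 0, "wy": 0, "wz": 0, "claw": 1},
  {"tx": 0, "ty": 0, "tz": 0.7, "wx": 0, "wy": 0, "wz": 0, "claw": 1},
  {"tx": 0, "ty": 0, "tz": 0, "wx": 0, "wy": 0, "wz": 0, "claw": 1},
  {"tx": 0, "ty": 0, "tz": 0, "wx": 0, "wy": 0, "wz": 0, "claw": 1},
])

```text
time_s: 45.73
tool_pos: [0.4759, 0.2046, 0.2863]
tcp_rot: [0.382, 0.05, 0.923, -0.022]
contact_force: [-0.3, -0.2, -0.8]
gripper_width: 0.0097
gripper_force: 78.2
```

```bash
python3 -c "
from peg import *
hang(1,.028,[-.0455,0,.159]); check('green','top'); print(B[1],.567)"
```

```text
t 45.73 rot [-0.12 -0.06  0.07] shift cm (after rot) [-0.02 -0.08  5.86] grasp now [0.4759 0.2046 0.2863] F [-0.3 -0.2 -0.8] w 0.0097
top eye n 42 b 0.2536 perp 0.5681 along -0.2726
0.254 0.567
```

Emit:
apply_moves([
  {"tx": 0.04, "ty": 0.05, "tz": 0.7, "wx": 0, "wy": 0, "wz": 0, "claw": 1},
  {"tx": 0, "ty": 0, "tz": 0.7, "wx": 0, "wy": 0, "wz": 0, "claw": 1},
  {"tx": 0, "ty": 0, "tz": 0.7, "wx": 0, "wy": 0, "wz": 0, "claw": 1},
  {"tx": 0, "ty": 0, "tz": 0.7, "wx": 0, "wy": 0, "wz": 0, "claw": 1},
  {"tx": 0, "ty": 0, "tz": 0.7, "wx": 0, "wy": 0, "wz": 0, "claw": 1},
  {"tx": 0, "ty": 0, "tz": 0.7, "wx": 0, "wy": 0, "wz": 0, "claw": 1},
  {"tx": 0, "ty": 0, "tz": 0.7, "wx": 0, "wy": 0, "wz": 0, "claw": 1},
  {"tx": 0, "ty": 0, "tz": 0.7, "wx": 0, "wy": 0, "wz": 0, "claw": 1},
  {"tx": 0, "ty": 0, "tz": 0.3, "wx": 0, "wy": 0, "wz": 0, "claw": 1},
  {"tx": 0, "ty": 0, "tz": 0, "wx": 0, "wy": 0, "wz": 0, "claw": 1},
])

```text
time_s: 46.62
tool_pos: [0.5175, 0.2004, 0.2435]
tcp_rot: [0.381, 0.05, 0.923, -0.022]
contact_force: [-1.2, -0.3, -0.8]
gripper_width: 0.0095
gripper_force: 78.2
```

```bash
python3 -c "
from peg import *
hang(1,.028,[-.0455,0,.159]); check('green','top')
im,_,ci=snap('scene'); cv2.imwrite('pics/s12.png',cv2.resize(im[100:300,160:420,::-1],None,fx=3,fy=3))"
```

```text
t 46.62 rot [-0.12 -0.09  0.08] shift cm (after rot) [-0.09 -0.11 -0.12] grasp now [0.5175 0.2004 0.2435] F [-1.2 -0.3 -0.8] w 0.0095
top eye n 27 b 0.2537 perp 0.5668 along -0.3328
```

View pics/s12.png

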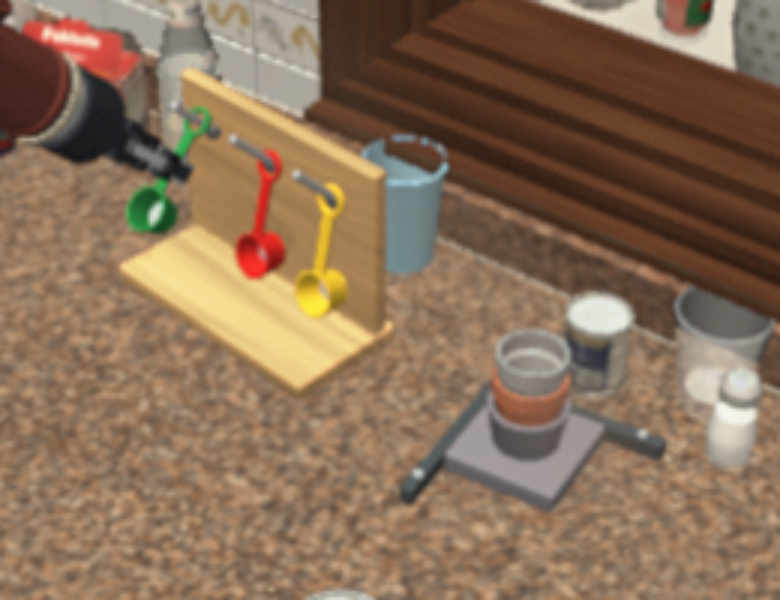

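Green is threaded on peg 1. Red and yellow hang, and the nest is in the corner. I release green and retreat.

Emit:
apply_moves([
  {"tx": 0, "ty": 0, "tz": 0, "wx": 0, "wy": 0, "wz": 0, "claw": 0.7},
  {"tx": 0, "ty": 0, "tz": 0, "wx": 0, "wy": 0, "wz": 0, "claw": 0.65},
  {"tx": 0, "ty": 0, "tz": 0, "wx": 0, "wy": 0, "wz": 0, "claw": 0.65},
  {"tx": 0, "ty": 0, "tz": 0, "wx": 0, "wy": 0, "wz": 0, "claw": 0.65},
  {"tx": 0, "ty": 0, "tz": -1, "wx": 0, "wy": 0, "wz": 0, "claw": 0.65},
  {"tx": 0, "ty": 0, "tz": -2, "wx": 0, "wy": 0, "wz": 0, "claw": 0.65},
  {"tx": 0, "ty": 0, "tz": -3, "wx": 0, "wy": 0, "wz": 0, "claw": 0.65},
  {"tx": 0, "ty": 0, "tz": -3, "wx": 0, "wy": 0, "wz": 0, "claw": 0.65},
  {"tx": 0, "ty": 0, "tz": -3, "wx": 0, "wy": 0, "wz": 0, "claw": 0.65},
  {"tx": 0, "ty": 0, "tz": -2, "wx": 0, "wy": 0, "wz": 0, "claw": 0.4},
])

```text
time_s: 47.55
tool_pos: [0.4176, 0.2118, 0.3454]
tcp_rot: [0.383, 0.05, 0.922, -0.021]
contact_force: [0.0, 0.9, -0.0]
gripper_width: 0.0407
gripper_force: 0.0
```

Emit:
apply_moves([
  {"tx": 0, "ty": 2, "tz": -2, "wx": 0, "wy": 0, "wz": 0, "claw": 0.4},
  {"tx": 0, "ty": 2, "tz": -2, "wx": 0, "wy": 0, "wz": 0, "claw": 0.4},
  {"tx": 0, "ty": 2, "tz": -2, "wx": 0, "wy": 0, "wz": 0, "claw": 0.4},
  {"tx": 0, "ty": 0, "tz": 0, "wx": 0, "wy": 0, "wz": 0, "claw": 0.4},
  {"tx": 0, "ty": 0, "tz": 0, "wx": 0, "wy": 0, "wz": 0, "claw": 0.4},
  {"tx": 0, "ty": 0, "tz": 0, "wx": 0, "wy": 0, "wz": 0, "claw": 0.4},
  {"tx": 0, "ty": 0, "tz": 0, "wx": 0, "wy": 0, "wz": 0, "claw": 0.4},
  {"tx": 0, "ty": 0, "tz": 0, "wx": 0, "wy": 0, "wz": 0, "claw": 0.4},
  {"tx": 0, "ty": 0, "tz": 0, "wx": 0, "wy": 0, "wz": 0, "claw": 0.4},
  {"tx": 0, "ty": 0, "tz": 0, "wx": 0, "wy": 0, "wz": 0, "claw": 0.4},
])

```text
time_s: 48.38
tool_pos: [0.3834, 0.2752, 0.3852]
tcp_rot: [0.382, 0.05, 0.923, -0.022]
contact_force: [-1.2, -1.2, 0.6]
gripper_width: 0.0509
gripper_force: 0.0
```

```bash
python3 - <<'E'
from rim import *
im,_,ci=snap('scene'); top,d,ct=snap('top')
cv2.imwrite('pics/f.png',np.vstack([cv2.resize(im[100:300,160:420,::-1],(520,400)),cv2.resize(top[130:320,130:420,::-1],(520,200*1))])) 
rim((.632,-.198),.111,'top',.006)
P=cloud(d,ct)
for n,p,h in (('salt',(.727,-.326),.088),('blue',(.746,-.188),.072),('tin',(.357,-.226),.058)): 
  m=(np.hypot(P[...,0]-p[0],P[...,1]-p[1])<.06)&(abs(P[...,2]-h)<.008); q=P[m]; print(n,len(q),np.round(cv2.minEnclosingCircle(q[:,:2].astype(np.float32))[0],4) if len(q) else '')
import hold; hold.holder((.632,-.2),('top',))
E
```

```text
top rim 100 [ 0.6322 -0.1968  0.0292] 0.1116
salt 143 [ 0.7479 -0.3106]
blue 400 [ 0.7528 -0.1876]
tin 712 [ 0.3544 -0.226 ]
top 851 [ 631.7 -195.8  102.1   98.     8.8] z 0.0206
 rim [ 0.6305 -0.1969  0.0334] 0.0603
```

View pics/f.png

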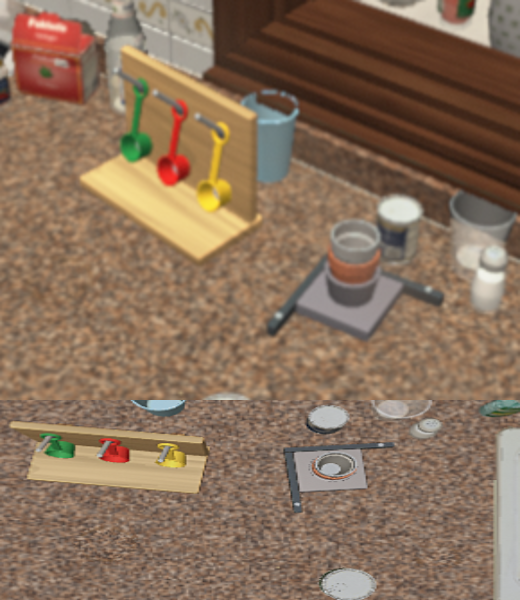

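All three scoops hang on their pegs, the cups are nested in the holder against both rails, and the bystanders haven't moved.

```bash
python3 -c "
from bench import arm
print(arm.close_job())"
```

```text
the job is handed in; nothing more can be done
None
```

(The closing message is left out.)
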